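# Clean the fixture plate and rock the locating block out of its nest

## Robot

A 6-joint arm with a two-finger parallel gripper is mounted at the origin on the work surface. World frame = base frame: x ahead of the robot, y to its left, z up, the work surface at z = 0. Lengths are in m, angles in rad, forces in N, time in s.
With the tool pointing down it reaches from about 0.425 to 0.925 m from the base axis. Payload 12.5 kg.
Tool frame: the origin (TCP) lies on the mounting face of the last link; the fingertips stand 173 mm ahead of it and the grasp point (between the pads) lies ctrl.grasp_offset ahead of it (ctrl.grasp_offset is the distance from the TCP to the grasp point, in m); z points along the fingers, y is the direction in which the jaws open and shut (so a half turn about z gives the same grasp; the last joint's range is limited). The gripper opens to 85 mm and grips with 20 to 120 N. Pads are 22 mm wide; open, the fingers measure 114 mm over their backs; the gripper's body (76 mm by 85 mm) begins 54 mm behind the grasp point. The pads swing forward as they close: fully open they stand 13 mm farther back than shut.
Start: joints at [-1.384, 0.491, 1.559, -0, 1.092, -0.106], TCP at [0.18, -0.598, 0.405] pointing down, gripper open.
Joint ranges: [-3.1, 3.1], [-0.84, 2.19], [0.05, 2.79], [-1.13, 4.28], [0.06, 2.93], [-2.69, 2.69]. Speed limits (rad/s): [2.22, 2.22, 2.79, 3.14, 3.14, 3.14].

## Interface

Orientations are given as a rotation vector (axis times angle).
In Python, from station import sensors, cams, job, ctrl gives the robot as it stands.
- The arm moves only by the tool servo_tool, never from a script. Its argument "steps" is a list of rows, each an object of numbers: "claw": the closure, from 0 (fully open) to 1 (shut); "dx", "dy", "dz": the shift along the tool's x, y, z in mm; "turn": the turn about the tool's z in rad. In form: [{"claw": .., "dx": .., "dy": .., "dz": .., "turn": ..}, ...]. A call has 1 to 8 rows; each row shifts and turns the commanded pose from where the row before left it, along the tool's axes as they then stand; what a row does not reach is not made up. A row lasts 1/12 s, in which the tool goes at most 41.7 mm and 7.16 degrees, less where a joint would pass 70% of its speed; a pose out of reach is approached as far as the arm can. A call with a gripper value outside its range is refused whole. The fingers move at their own pace and stop on an object; "squeeze" is the grip in N (left out, the last holds). Time passes only in rows, so rows that do not move let the fingers close. It gives the time, the measured TCP pose, the force and the opening at its end, in the units of the state.
- sensors.sense(): the state, without advancing time (a new reading comes with each control period).
- cams.capture(name): name is "scene" or "top" or "wrist"; returns (picture, depth): 400x640x3 uint8, red, green, blue; 400x640 float32, m along the optical axis (not along the pixel's ray), 0 where there is no reading.
- cams.camera_params(name): a dict with "vertical_fov" (degrees; the focal length in pixels is half the picture's height over the tangent of half this angle, whatever the lens; pixels are square), "cx", "cy" (the principal point, pixels), "eye" and "rotation" of the camera in the world. Camera axes: x right, y down, z forward; pixel columns grow to the right and rows downward; lengths in m; the calibration is good to about 2 mm. A picture is of the moment at which its call begins: read the wrist's pose just before it. camera_params takes no time and is no camera call; for the wrist camera it gives the pose at the moment of the call.
- job.finish_job(): hands the job in, once; it reports no verdict.
The state is a dict: "clock": time; "joint_pos": joint angles; "qd": joint speeds; "effort": joint torques, N m; "ee_pos": TCP position; "tool_rot": TCP orientation; "wrist_force": force on the tool from outside, world axes, zero at the start; "moment": the same for the moment, N m; "gripper_width": finger opening in m.
Only numpy, scipy, OpenCV 4.12 (cv2) and the standard library are available. Lean on these libraries where they do the work, as an engineer would, in place of code of your own. Each camera call takes 0.05 s, during which the arm holds its last target. There are 200 camera calls.

## Task

Pick up the white plastic scraper block and use it to wipe the three loose steel chips off the fixture plate into the catch tray along its edge, then stand or lay the scraper back on the bench, clear of the fixture. Then grip the locating block that is stuck in its spring-jaw nest and work it loose by rocking it, first leaning its top clearly towards the catch tray and then clearly away from it while its foot is still in the nest, and so on until it comes free. Finish while still holding it: upright and still above its nest, about 2 cm clear of it; do not touch the chips with the gripper and leave everything else where it is.

Things in the scene. Friction and masses are not known exactly. Their poses are not given: they have to be found in the camera images.
- fixture: Fixed aluminium plate, 150 mm (x) by 240 mm (y, from -125 to +115 mm), flat top 20 mm above the bench; origin on the bench, z up, +y towards the open steel catch tray that joins its +y edge (inside y 115 to 174 mm, x -72 to 72 mm; floor 3 mm, outer rim 16 mm above the bench). On the plate stands the nest, 49 mm (x) by 92 mm (y), centred at x = 0, y = -75 mm, 48 mm above the bench.
- nest (a point): Centre of the nest's mouth, 48 mm above the bench, axes as the fixture. The nest's floor is 25 mm below it. Along x the pocket fits the block with 3 mm to spare in all; along y the block is clamped between two spring jaws.
- jaws (a point): Midway between the two black rubber-faced jaw bars, 10 mm below the mouth. Bars lie along x and touch the block 20 mm either side in y; springs press each with about 30 N and yield 8 mm, so the block can lean 0.2 rad towards +y or -y. A straight pull takes 30 to 45 N; leaning it about one jaw, then the other, takes half and walks it up some 5 mm a swing. It is free once raised about 20 mm.
- block_mid (a point): Centre of the locating block in the nest: plain aluminium, 30 mm (x) by 40 mm (y) by 70 mm high, about 0.2 kg, with two dowels 7 mm high on top. Axes start parallel to the fixture's. Seated, its foot is 23 mm and its top 93 mm above the bench; 45 mm stand out of the nest, to be gripped across the 40 mm (its y faces).
- block_top (a point): Centre of the locating block's top face, 70 mm above its foot.
- block_foot (a point): Centre of the locating block's underside.
- scraper_mid (a point): Centre of the white plastic scraper block that stands on the bench left or right of the fixture, 31 mm above its flat underside. Its axes: x along its length, z up. Lower part (scraping edge) 110 mm (x) by 20 mm (y) by 30 mm high; upper part, the grip, 60 mm (x) by 26 mm (y), from 30 to 62 mm above the underside. About 0.13 kg.
- chip0_mid (a point): Middle of a loose steel offcut chip, 14 to 18 mm across and 8 to 10 mm high, 4 mm above its underside; it lies on the plate between the nest and the catch tray, within 35 mm of the fixture's x = 0 and 30 to 80 mm along the fixture's +y.
- chip1_mid (a point): Middle of a loose steel offcut chip, 14 to 18 mm across and 8 to 10 mm high, 4 mm above its underside; it lies on the plate between the nest and the catch tray, within 35 mm of the fixture's x = 0 and 30 to 80 mm along the fixture's +y.
- chip2_mid (a point): Middle of a loose steel offcut chip, 14 to 18 mm across and 8 to 10 mm high, 4 mm above its underside; it lies on the plate between the nest and the catch tray, within 35 mm of the fixture's x = 0 and 30 to 80 mm along the fixture's +y.
- spare: Bystander: aluminium angle block, 50 by 50 mm, 52 mm high; origin under its centre. It stands on the bench on the other side of the fixture from the scraper. Leave alone.
- gauge: Bystander: steel gauge pin, 16 mm thick, 30 mm high, standing on the plate's corner at fixture x about +58, y about -108 mm; origin under its centre. Leave alone.
- jar: Bystander: brown glass jar, 52 mm wide, 65 mm high, beyond the fixture; origin under its centre.
- syringe: Bystander: dispensing syringe, 160 mm long, 34 mm wide, lying beyond the fixture; origin under its barrel.
- reel: Bystander: component reel, 90 mm wide, 13 mm high, lying beyond the fixture; origin under its centre.
- driver: Bystander: screwdriver lying on the bench on the right; origin under its middle.
- partbox: Bystander: open black parts box 100 by 120 mm, 35 mm high, on the left; origin under its centre.
Things that resemble listed ones, but are neither listed nor needed, are in the scene too. Leave any black, green or purple look-alike of the part that bears block_mid alone.

How it is judged:
On the way, in this order (a step that is already met when the one before it is completed fails the run):
1. all three chips are in the catch tray (y of chip0_mid in the frame of fixture between 0.116 and 0.174 m and x of chip0_mid in the frame of fixture between -0.075 and 0.075 m and height (world z) of each of chip0_mid, chip1_mid, chip2_mid below 0.016 m and y of chip1_mid in the frame of fixture between 0.116 and 0.174 m and x of chip1_mid in the frame of fixture between -0.075 and 0.075 m and y of chip2_mid in the frame of fixture between 0.116 and 0.174 m and x of chip2_mid in the frame of fixture between -0.075 and 0.075 m), for 0.2 s.
2. the scraper is set down on the bench (height (world z) of scraper_mid below 0.036 m and contact force between scraper and the fingers below 0.1 N and contact force between scraper and fixture below 0.1 N and linear speed of scraper below 0.02 m/s), for 0.2 s.
3. the block, foot still in the nest, leans towards the catch tray (height (world z) of block_foot below 0.045 m and angle between block_mid's own z axis and vertical above 0.07 rad and y of block_top in the frame of nest above 0.002 m), for 0.05 s.
4. the block, foot still in the nest, leans away from the catch tray (height (world z) of block_foot below 0.045 m and angle between block_mid's own z axis and vertical above 0.07 rad and y of block_top in the frame of nest below -0.002 m), for 0.05 s.
At the end, for the whole second after the job is handed in: Block held still by the fingers, within 0.2 rad of upright, foot 4 to 45 mm above the nest mouth, centre within 30 mm sideways of the nest centre, touching nothing of the fixture; all three chips in the catch tray; scraper resting on the bench, released, not touching the fixture (all of step 1 and all of step 2 and height (world z) of block_foot between 0.052 and 0.093 m and horizontal distance between block_mid and nest below 0.03 m and angle between block_mid's own z axis and vertical below 0.2 rad and contact force between block and fixture below 0.05 N and contact force between block and the fingers above 1 N and linear speed of block below 0.03 m/s); the arm keeps its last pose, push and grip.
It fails at once if a chip is touched by the fingers or the arm (contact force between any of chip0, chip1, chip2 and the fingers above 0.5 N or contact force between any of chip0, chip1, chip2 and the arm above 0.5 N).
It fails at once if a bystander is moved by more than 25 mm (distance of any of spare, gauge, jar, syringe, reel, driver, partbox from where it was at the start of the episode above 0.025 m).
It also fails if it takes over 67 s, if anything falls off the work surface, if the arm or the gripper's body presses on something with over 40 N, if the wrist force passes 120 N, or if a joint passes its speed limit or range.

## Working session

There is one attempt and no reset: what is moved stays moved. The work goes in short steps, Python scripts to look and compute and a tool call to move; the robot and the scene stay as the last step left them, time stands still between calls to the robot, and variables do not carry over. Pictures are saved under pics/ and viewed, and the job is handed in when it is done.

Besides the shell and the picture viewer there is one more tool, called after "Emit:" by a JSON object that holds its "method" and its "body", one argument or row to a line. servo_tool: Moves the arm, as the interface text tells. Its arguments: {"type":"object","properties":{"steps":{"type":"array"},"squeeze":{"type":"number"}},"required":["steps"]}

```bash
ls; mkdir -p pics
python3 - <<'E'
from station import sensors, cams, job, ctrl
import cv2, numpy as np
s=sensors.sense(); print({k:np.round(v,4) for k,v in s.items()}); print(ctrl.grasp_offset)
for n in ("scene","top","wrist"):
    p,d=cams.capture(n); cv2.imwrite(f"pics/{n}0.png",p[:,:,::-1]); np.save(f"pics/{n}0.npy",d)
    print(n,cams.camera_params(n))
E
```

```text
pics
{'clock': np.float64(0.0), 'joint_pos': array([-1.3836,  0.4916,  1.5594, -0.    ,  1.0917, -0.1056]), 'qd': array([-0.    ,  0.0004, -0.0003,  0.0006,  0.0007,  0.0006]), 'effort': array([-2.40000e-03, -6.18460e+01, -2.61595e+01, -1.00000e-04,
        4.10000e-03, -0.00000e+00]), 'ee_pos': array([ 0.1804, -0.5984,  0.4041]), 'tool_rot': array([-3.1069e+00, -4.5810e-01,  1.0000e-04]), 'wrist_force': array([-0.1333, -0.8631, -0.1865]), 'moment': array([-0.0242,  0.0085, -0.0095]), 'gripper_width': np.float64(0.0855)}
0.1547
scene {'vertical_fov': 44.57002566265766, 'cx': 305.60530373339367, 'cy': 199.26141378051454, 'eye': array([ 1.13394715, -0.62028509,  0.81305489]), 'rotation': array([-2.16364422, -0.85978013,  0.36405606])}
top {'vertical_fov': 44.254999882749885, 'cx': 318.96143896066104, 'cy': 205.1688033842107, 'eye': array([0.34810817, 0.01442469, 1.22800238]), 'rotation': array([-2.14074095,  2.09565064, -0.20368076])}
wrist {'vertical_fov': 65.78747317795114, 'cx': 316.82187264506024, 'cy': 197.74296451858345, 'eye': array([ 0.25609961, -0.57531867,  0.37277844]), 'rotation': array([ 2.31016681, -1.71516837, -0.2721162 ])}
```

View pics/top0.png

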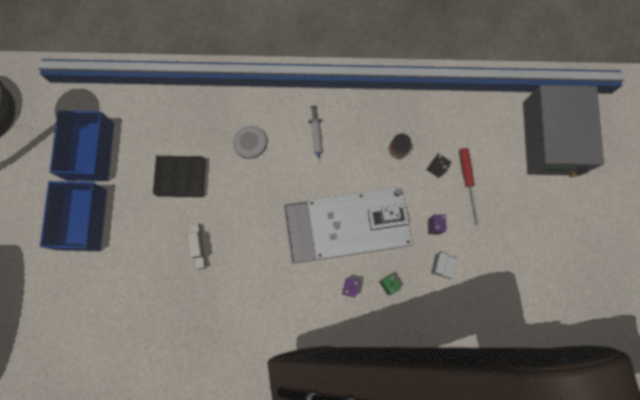

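View pics/scene0.png

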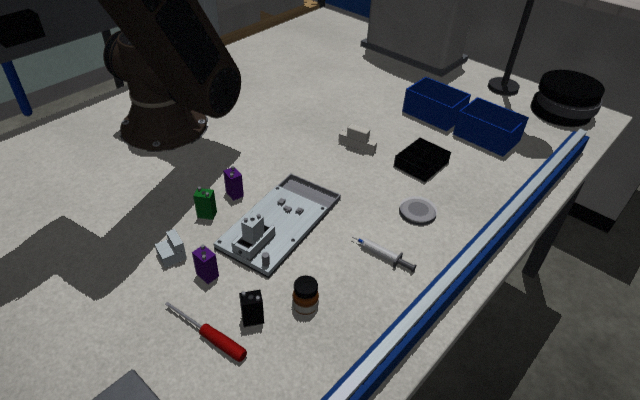

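View pics/wrist0.png

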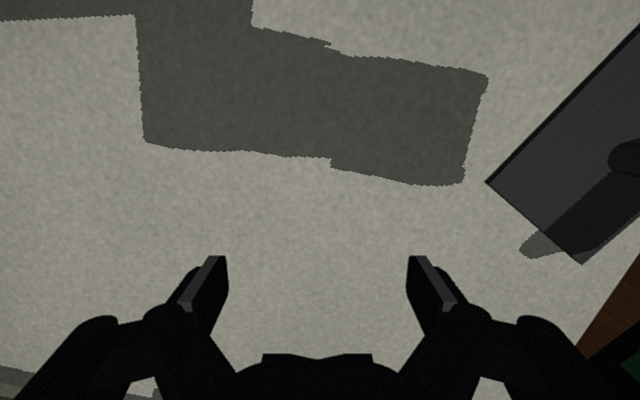

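```bash
cat > h.py <<'E'
import numpy as np, cv2
from scipy.spatial.transform import Rotation as R
from station import sensors, cams, ctrl
def K(P):
    f=200/np.tan(np.radians(P['vertical_fov'])/2); return f,P['cx'],P['cy']
def ray(P,u,v):
    f,cx,cy=K(P); d=np.array([(u-cx)/f,(v-cy)/f,1.0]); return R.from_rotvec(P['rotation']).apply(d)
def onz(P,u,v,z):
    d=ray(P,u,v); return P['eye']+d*(z-P['eye'][2])/d[2]
def proj(P,X):
    f,cx,cy=K(P); c=R.from_rotvec(P['rotation']).inv().apply(np.asarray(X)-P['eye']); return np.stack([cx+f*c[...,0]/c[...,2],cy+f*c[...,1]/c[...,2]],-1)
def cloud(P,d):
    f,cx,cy=K(P); v,u=np.mgrid[0:400,0:640]; c=np.stack([(u-cx)/f*d,(v-cy)/f*d,d],-1)
    return R.from_rotvec(P['rotation']).apply(c.reshape(-1,3)).reshape(400,640,3)+P['eye']
E
python3 - <<'E'
from h import *
im=cv2.imread('pics/top0.png'); d=np.load('pics/top0.npy'); P=cams.camera_params('top')
cv2.imwrite('pics/crop1.png',cv2.resize(im[180:270,280:420],None,fx=5.5,fy=5.5,interpolation=cv2.INTER_CUBIC))
cv2.imwrite('pics/crop2.png',cv2.resize(im[210:280,160:240],None,fx=7,fy=7,interpolation=cv2.INTER_CUBIC))
C=cloud(P,d)
print('z bench',np.median(C[230:260,230:270,2]), 'plate',np.median(C[235:245,330:360,2]))
z=C[...,2]
b=np.median(C[230:260,230:270,2])
# scraper
m=(z-b>0.012); sub=np.zeros_like(m); sub[215:275,180:215]=1
q=C[m&sub.astype(bool)]; print('scr',len(q),q.mean(0),q.max(0),q.min(0))
r=cv2.minAreaRect((q[:,:2]*1000).astype(np.float32)); print(r)
sub=np.zeros_like(m); sub[180:270,280:420]=1
q=C[(z-b>0.010)&(z-b<.03)&sub.astype(bool)]; r=cv2.minAreaRect((q[:,:2]*1000).astype(np.float32)); print('plate',len(q),r)
E
```

```text
z bench -0.0003353855216423618 plate 0.020099272384861644
scr 548 [0.47211555 0.3110824  0.06173955] [0.53097273 0.33850673 1.22800238] [0.34810817 0.01442469 0.01201013]
((403.4332275390625, 196.7743377685547), (369.899169921875, 91.78030395507812), 59.18721008300781)
plate 5049 ((539.1652221679688, -49.304351806640625), (150.7101287841797, 302.1297912597656), 9.879841804504395)
```

```bash
sleep 1
```

```text
(no output)
```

View pics/crop1.png

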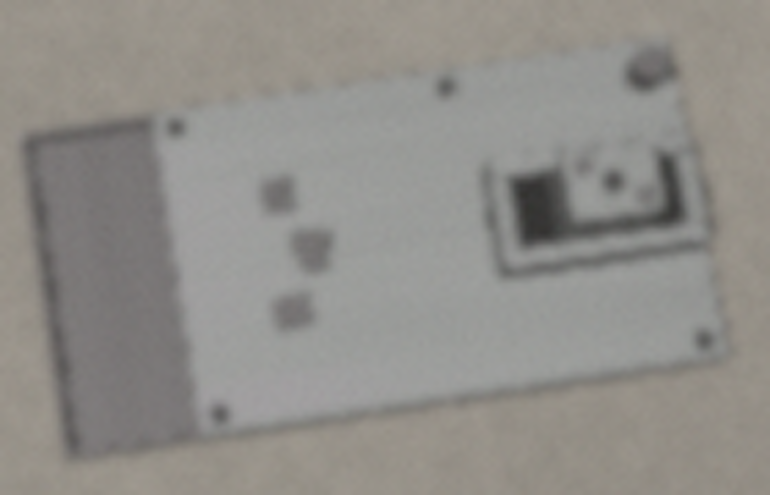

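View pics/crop2.png

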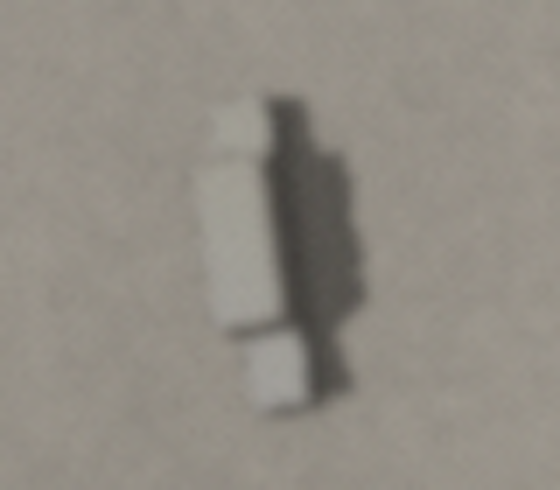

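Run:
```python
from h import *
im=cv2.imread('pics/top0.png'); d=np.load('pics/top0.npy'); P=cams.camera_params('top')
C=cloud(P,d); z=np.where(d>0,C[...,2],-1)
def rect(u0,u1,v0,v1,z0,z1,n):
    m=(z>z0)&(z<z1); s=np.zeros_like(m); s[v0:v1,u0:u1]=1
    q=C[m&s]; print(n,len(q),np.round(np.median(q,0),4),[np.round(t,1) for t in cv2.minAreaRect((q[:,:2]*1000).astype(np.float32))], q[:,:2].mean(0).round(4))
rect(180,215,215,275,.012,.09,'scr all'); rect(180,215,215,275,.045,.09,'grip')
rect(180,215,215,275,.02,.04,'low')
rect(280,420,180,270,.008,.03,'plate+tray'); rect(316,420,180,270,.017,.03,'plate')
rect(365,412,195,235,.041,.056,'nest'); rect(365,412,195,235,.08,.11,'block')
rect(322,350,205,250,.025,.04,'chips')
rect(390,410,185,200,.035,.06,'gauge')
rect(430,460,245,285,.015,.06,'spare')
f=lambda u,v,zz:np.round(onz(P,u,v,zz)[:2]*1000,1)
for (a,b) in ((278,195),(313,250),(293,312)): print('chip',f(280+a/5.5,180+b/5.5,.028))
print('hexcorners',[f(280+a/5.5,180+b/5.5,zz) for a,b,zz in((152,122,.02),(198,435,.02),(672,45,.02),(730,355,.02),(25,135,.016),(70,458,.016))])
S=cams.camera_params('scene'); ims=cv2.imread('pics/scene0.png')
cv2.imwrite('pics/sc1.png',cv2.resize(ims[170:340,150:350],None,fx=3.5,fy=3.5,interpolation=cv2.INTER_CUBIC))
```

```text
scr all 541 [0.4722 0.3144 0.0568] [array([476.6, 317.4]), array([110.6,  26.6]), np.float64(11.6)] [0.4737 0.3149]
grip 308 [0.4751 0.3159 0.0608] [array([476.2, 317.6]), array([60.3, 26.6]), np.float64(12.4)] [0.4756 0.316 ]
low 189 [0.4468 0.3143 0.0295] [array([476.9, 316.1]), array([110.6,  23.1]), np.float64(12.0)] [0.4712 0.3147]
plate+tray 5089 [ 0.5321 -0.0588  0.0197] [array([529. , -59.3]), array([174.1, 318.5]), np.float64(9.8)] [ 0.5388 -0.0624]
plate 4061 [ 0.5307 -0.0681  0.0202] [array([544.6, -80.3]), array([150.3, 238.6]), np.float64(10.0)] [ 0.5391 -0.0733]
nest 451 [ 0.5505 -0.1383  0.0467] [array([ 568.8, -147.4]), array([74.2, 94.2]), np.float64(9.7)] [ 0.5529 -0.1463]
block 231 [ 0.5559 -0.1475  0.0927] [array([ 556.5, -148.4]), array([30.9, 40.3]), np.float64(9.8)] [ 0.5556 -0.1478]
chips 106 [ 0.5349 -0.0148  0.0279] [array([533.4, -20.8]), array([104.6,  64.7]), np.float64(0.9)] [ 0.5343 -0.0167]
gauge 41 [ 0.6171 -0.1712  0.0494] [array([ 618. , -171.9]), array([14.1, 14.3]), np.float64(45.0)] [ 0.6176 -0.1714]
spare 470 [ 0.4403 -0.2829  0.0324] [array([ 441. , -287.5]), array([51.1, 50.8]), np.float64(76.2)] [ 0.4404 -0.2846]
chip [558.7  -9.3]
chip [534.  -25.4]
chip [505.8 -16.9]
hexcorners [array([592.6,  48.5]), array([450.8,  24.3]), array([ 633.7, -188.8]), array([ 491.6, -213.1]), array([586.1, 106.4]), array([439.7,  81.3])]
```

View pics/sc1.png

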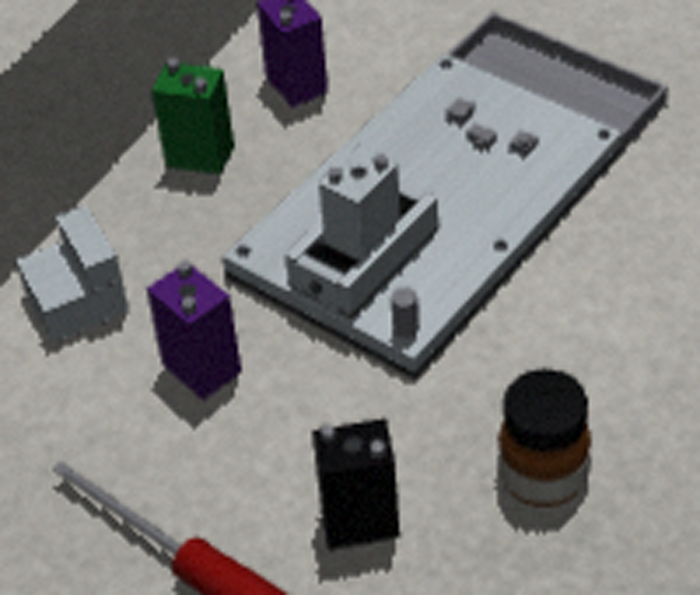

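```bash
cat >> h.py <<'E'
def yaw(s):
    x=R.from_rotvec(s['tool_rot']).apply([1,0,0]); return np.arctan2(x[1],x[0])
def need(p,psi,tgt,psi2=None,step=40):
    """tool-frame delta (mm) from p,psi to tgt (m)"""
    D=(np.array(tgt)-p)*1000
    dx=D[0]*np.cos(psi)+D[1]*np.sin(psi); dy=D[0]*np.sin(psi)-D[1]*np.cos(psi); dz=-D[2]
    n=int(np.ceil(np.linalg.norm(D)/step)); t=0 if psi2 is None else psi-psi2
    print('rows>=',n,'tot dx %.1f dy %.1f dz %.1f turn %.4f'%(dx,dy,dz,t),' per row',np.round(np.array([dx,dy,dz])/max(n,1),2))
FO=np.array([.5437,-.0754]); FY=.172
def fx(x,y): return FO+np.array([x*np.cos(FY)-y*np.sin(FY),x*np.sin(FY)+y*np.cos(FY)])/1000
E
python3 - <<'E'
from h import *
p=np.array([.1804,-.5984,.4041]); s=.293
for t in ([.42,-.33,.36],[.56,-.06,.33],[.4764,.3175,.31]):
    need(p,s,t); p=np.array(t); 
    if s==.293: s=.209
E
```

```text
rows>= 10 tot dx 306.9 dy -187.8 dz 44.1 turn 0.0000  per row [ 30.69 -18.78   4.41]
rows>= 8 tot dx 193.0 dy -235.1 dz 30.0 turn 0.0000  per row [ 24.12 -29.38   3.75]
rows>= 10 tot dx -3.5 dy -386.6 dz 20.0 turn 0.0000  per row [ -0.35 -38.66   2.  ]
```

Emit:
{"method": "servo_tool", "body": {
  "steps": [
    {"claw": 0,"dx": 31,"dy": -19,"dz": 5},
    {"claw": 0,"dx": 31,"dy": -19,"dz": 5},
    {"claw": 0,"dx": 31,"dy": -19,"dz": 5},
    {"claw": 0,"dx": 31,"dy": -19,"dz": 5},
    {"claw": 0,"dx": 31,"dy": -19,"dz": 5},
    {"claw": 0,"dx": 31,"dy": -19,"dz": 5},
    {"claw": 0,"dx": 31,"dy": -19,"dz": 5},
    {"claw": 0,"dx": 31,"dy": -19,"dz": 5,"turn": 0.084}
  ]
}}

```text
$.steps[0]: bad value
```

Emit:
{"method": "servo_tool", "body": {
  "steps": [
    {"claw": 0,"dx": 28,"dy": -28,"dz": 5},
    {"claw": 0,"dx": 28,"dy": -28,"dz": 5},
    {"claw": 0,"dx": 28,"dy": -28,"dz": 5},
    {"claw": 0,"dx": 28,"dy": -28,"dz": 5},
    {"claw": 0,"dx": 28,"dy": -28,"dz": 5},
    {"claw": 0,"dx": 28,"dy": -28,"dz": 5},
    {"claw": 0,"dx": 20,"dy": -32,"dz": 4},
    {"claw": 0,"dx": 20,"dy": -32,"dz": 4}
  ]
}}

```text
$.steps[0]: bad value
```

Emit:
{"method": "servo_tool", "body": {
  "steps": [
    {"claw": 0,"dx": 31,"dy": -19,"dz": 5,"turn": 0},
    {"claw": 0,"dx": 31,"dy": -19,"dz": 5,"turn": 0},
    {"claw": 0,"dx": 31,"dy": -19,"dz": 5,"turn": 0},
    {"claw": 0,"dx": 31,"dy": -19,"dz": 5,"turn": 0},
    {"claw": 0,"dx": 31,"dy": -19,"dz": 5,"turn": 0},
    {"claw": 0,"dx": 31,"dy": -19,"dz": 5,"turn": 0},
    {"claw": 0,"dx": 31,"dy": -19,"dz": 5,"turn": 0},
    {"claw": 0,"dx": 31,"dy": -19,"dz": 5,"turn": 0.084}
  ]
}}

```text
clock: 0.82
ee_pos: [0.3748, -0.3798, 0.3644]
tool_rot: [-3.124, -0.329, 0.0]
wrist_force: [0.6, -0.9, -0.2]
gripper_width: 0.0855
```

Emit:
{"method": "servo_tool", "body": {
  "steps": [
    {"claw": 0,"dx": 27,"dy": -30,"dz": 3,"turn": 0},
    {"claw": 0,"dx": 27,"dy": -30,"dz": 3,"turn": 0},
    {"claw": 0,"dx": 27,"dy": -30,"dz": 3,"turn": 0},
    {"claw": 0,"dx": 27,"dy": -30,"dz": 3,"turn": 0},
    {"claw": 0,"dx": 27,"dy": -30,"dz": 3,"turn": 0},
    {"claw": 0,"dx": 27,"dy": -30,"dz": 3,"turn": 0},
    {"claw": 0,"dx": 27,"dy": -30,"dz": 3,"turn": 0},
    {"claw": 0,"dx": 27,"dy": -30,"dz": 3,"turn": 0}
  ]
}}

```text
clock: 1.48
ee_pos: [0.5362, -0.0998, 0.3405]
tool_rot: [3.124, 0.327, -0.0]
wrist_force: [1.2, -0.4, 0.2]
gripper_width: 0.0855
```

Emit:
{"method": "servo_tool", "body": {
  "steps": [
    {"claw": 0,"dx": 3,"dy": -40,"dz": 3,"turn": 0},
    {"claw": 0,"dx": 3,"dy": -40,"dz": 3,"turn": 0},
    {"claw": 0,"dx": 3,"dy": -40,"dz": 3,"turn": 0},
    {"claw": 0,"dx": 3,"dy": -40,"dz": 3,"turn": 0},
    {"claw": 0,"dx": 3,"dy": -40,"dz": 3,"turn": 0},
    {"claw": 0,"dx": 3,"dy": -40,"dz": 3,"turn": 0},
    {"claw": 0,"dx": 3,"dy": -40,"dz": 3,"turn": 0},
    {"claw": 0,"dx": 3,"dy": -40,"dz": 3,"turn": 0}
  ]
}}

```text
clock: 2.15
ee_pos: [0.492, 0.2182, 0.3165]
tool_rot: [3.124, 0.327, -0.0]
wrist_force: [0.5, -0.4, 0.8]
gripper_width: 0.0852
```

Run:
```python
from h import *
s=sensors.sense(); print(s['clock'],s['ee_pos'],yaw(s),s['joint_pos'].round(2) if hasattr(s['joint_pos'],'round') else s['joint_pos'])
need(s['ee_pos'],yaw(s),[.4764,.3175,.29],.209)
```

```text
2.15 [0.49203623 0.21822345 0.31646327] 0.20879529856154652 [ 0.29  0.48  1.87 -0.    0.79  1.66]
rows>= 3 tot dx 5.3 dy -100.4 dz 26.5 turn -0.0002  per row [  1.76 -33.45   8.82]
```

Emit:
{"method": "servo_tool", "body": {
  "steps": [
    {"claw": 0,"dx": 1.8,"dy": -33.5,"dz": 9,"turn": 0},
    {"claw": 0,"dx": 1.8,"dy": -33.5,"dz": 9,"turn": 0},
    {"claw": 0,"dx": 1.8,"dy": -33.5,"dz": 8.5,"turn": 0},
    {"claw": 0,"dx": 0,"dy": 0,"dz": 0,"turn": 0}
  ]
}}

```text
clock: 2.48
ee_pos: [0.4758, 0.32, 0.2885]
tool_rot: [3.124, 0.333, -0.002]
wrist_force: [-1.4, -0.3, -0.0]
gripper_width: 0.0854
```

Run:
```python
from h import *
s=sensors.sense(); P=cams.camera_params('wrist'); p,d=cams.capture('wrist'); p=p[:,:,::-1].copy()
cv2.imwrite('pics/w1.png',p); print(s['ee_pos'],yaw(s))
C=cloud(P,d); q=C[(d>0)&(C[...,2]>.05)&(C[...,2]<.07)&(abs(C[...,0]-.4764)<.07)&(abs(C[...,1]-.3175)<.04)]
r=cv2.minAreaRect((q[:,:2]*1000).astype(np.float32)); print(len(q),np.median(q[:,2]),r)
```

```text
[0.47576594 0.3200265  0.28850836] 0.21241916896764157
3157 0.06110239393437267 ((476.6732482910156, 318.46612548828125), (59.848548889160156, 25.9857234954834), 12.284402847290039)
```

View pics/w1.png

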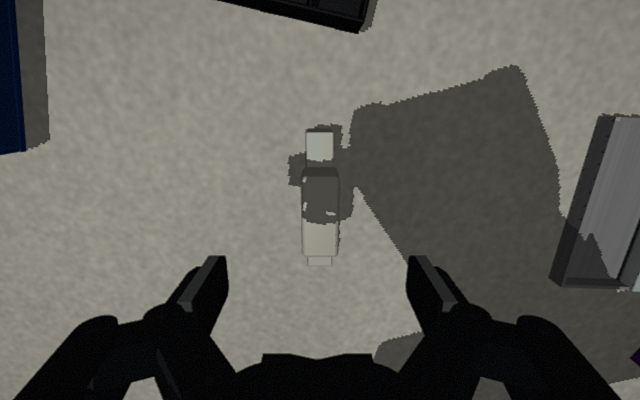

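Emit:
{"method": "servo_tool", "body": {
  "steps": [
    {"claw": 0,"dx": 0.6,"dy": 1.5,"dz": 30,"turn": 0},
    {"claw": 0,"dx": 0,"dy": 0,"dz": 30,"turn": 0},
    {"claw": 0,"dx": 0,"dy": 0,"dz": 25,"turn": 0},
    {"claw": 0.5,"dx": 0,"dy": 0,"dz": 0,"turn": 0},
    {"claw": 0.9,"dx": 0,"dy": 0,"dz": 0,"turn": 0},
    {"claw": 1,"dx": 0,"dy": 0,"dz": 0,"turn": 0},
    {"claw": 1,"dx": 0,"dy": 0,"dz": 0,"turn": 0},
    {"claw": 1,"dx": 0,"dy": 0,"dz": 0,"turn": 0}
  ],
  "squeeze": 60
}}

```text
clock: 3.2
ee_pos: [0.4783, 0.3144, 0.2068]
tool_rot: [-3.124, -0.327, -0.004]
wrist_force: [0.1, 0.1, 1.6]
gripper_width: 0.0255
```

Emit:
{"method": "servo_tool", "body": {
  "steps": [
    {"claw": 1,"dx": 0,"dy": 0,"dz": -5,"turn": 0},
    {"claw": 1,"dx": 0,"dy": 0,"dz": -25,"turn": 0},
    {"claw": 1,"dx": 0,"dy": 0,"dz": -30,"turn": 0.02},
    {"claw": 1,"dx": 0,"dy": 0,"dz": -25,"turn": 0.02},
    {"claw": 1,"dx": 0,"dy": 0,"dz": 0,"turn": 0}
  ]
}}

```text
clock: 3.62
ee_pos: [0.4784, 0.3147, 0.2954]
tool_rot: [-3.128, -0.263, -0.011]
wrist_force: [-0.2, 0.8, -1.7]
gripper_width: 0.0253
```

Run:
```python
from h import *
s=sensors.sense(); print(s['ee_pos'],yaw(s),s['wrist_force'],s['gripper_width'])
p,d=cams.capture('scene'); p=p[:,:,::-1].copy(); cv2.imwrite('pics/s2.png',cv2.resize(p[50:290,180:500],None,fx=2.4,fy=2.4))
s=sensors.sense(); print(s['ee_pos'],yaw(s),s['wrist_force'])
t=np.r_[fx(0,20),.285]; need(s['ee_pos'],yaw(s),t,.172)
```

```text
[0.47844861 0.31469312 0.29538645] 0.16792369526661075 [-0.17762677  0.84131421 -1.67638286] 0.025252081630192828
[0.47810645 0.31449181 0.29315073] 0.16889369243284824 [-0.207876   -0.26770322 -1.5111529 ]
rows>= 10 tot dx -0.9 dy 375.4 dz 8.2 turn -0.0031  per row [-0.09 37.54  0.82]
```

View pics/s2.png

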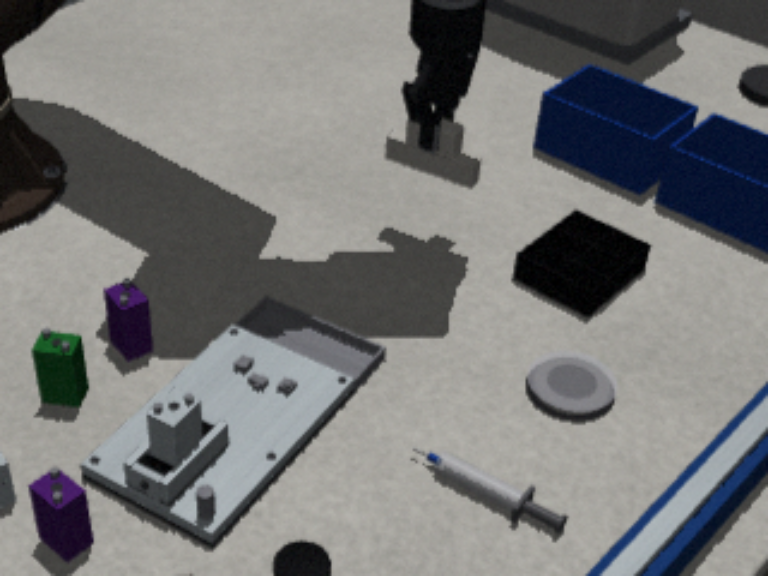

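Emit:
{"method": "servo_tool", "body": {
  "steps": [
    {"claw": 1,"dx": 0,"dy": 38,"dz": 0,"turn": 0},
    {"claw": 1,"dx": 0,"dy": 38,"dz": 0,"turn": 0},
    {"claw": 1,"dx": 0,"dy": 38,"dz": 0,"turn": 0},
    {"claw": 1,"dx": 0,"dy": 38,"dz": 0,"turn": 0},
    {"claw": 1,"dx": 0,"dy": 38,"dz": 0,"turn": 0},
    {"claw": 1,"dx": 0,"dy": 38,"dz": 0,"turn": 0},
    {"claw": 1,"dx": 0,"dy": 38,"dz": 0,"turn": 0},
    {"claw": 1,"dx": 0,"dy": 38,"dz": 0,"turn": 0}
  ]
}}

```text
clock: 4.33
ee_pos: [0.5288, 0.0129, 0.2895]
tool_rot: [-3.13, -0.266, 0.002]
wrist_force: [0.6, 0.6, -1.8]
gripper_width: 0.025
```

Emit:
{"method": "servo_tool", "body": {
  "steps": [
    {"claw": 1,"dx": 0,"dy": 36,"dz": 0,"turn": 0},
    {"claw": 1,"dx": 0,"dy": 35,"dz": 0,"turn": 0},
    {"claw": 1,"dx": 0,"dy": 0,"dz": 0,"turn": 0},
    {"claw": 1,"dx": 0,"dy": 0,"dz": 0,"turn": 0}
  ]
}}

```text
clock: 4.67
ee_pos: [0.5409, -0.0569, 0.2894]
tool_rot: [-3.13, -0.26, 0.002]
wrist_force: [-0.5, -0.1, -1.1]
gripper_width: 0.025
```

Run:
```python
from h import *
s=sensors.sense(); print(s['ee_pos'],yaw(s),s['wrist_force'])
P=cams.camera_params('wrist')
p,d=cams.capture('wrist'); p=p[:,:,::-1].copy(); cv2.imwrite('pics/w3.png',p); np.save('pics/w3.npy',d); np.save('pics/w3P.npy',P,allow_pickle=True)
s=sensors.sense(); print(s['ee_pos'],yaw(s),s['wrist_force'])
need(s['ee_pos'],yaw(s),np.r_[fx(0,20),.225],.172)
```

```text
[ 0.54086127 -0.05690273  0.28936236] 0.16597509640765398 [-0.48867832 -0.13957381 -1.12562795]
[ 0.54068764 -0.05568047  0.28946242] 0.16749050409755736 [ 0.04317546  0.20702661 -1.50963308]
rows>= 2 tot dx -0.4 dy -0.1 dz 64.5 turn -0.0045  per row [-2.000e-01 -3.000e-02  3.223e+01]
```

View pics/w3.png

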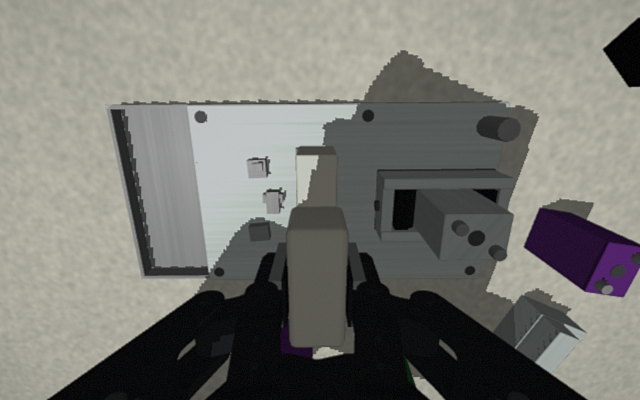

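Run:
```python
from h import *
d=np.load('pics/w3.npy'); P=np.load('pics/w3P.npy',allow_pickle=True).item(); C=cloud(P,d)
F=(C[...,:2]-FO)@np.array([[np.cos(FY),-np.sin(FY)],[np.sin(FY),np.cos(FY)]])*1000
z=C[...,2]; m=((d>0)&(z>.0245)&(z<.034)&(abs(F[...,0])<50)&(F[...,1]>25)&(F[...,1]<100)).astype(np.uint8)
n,l,st,_=cv2.connectedComponentsWithStats(m)
for i in range(1,n):
    if st[i,4]>15: q=F[l==i]; print(st[i],q.min(0).round(1),q.max(0).round(1),z[l==i].max())
m=(d>0)&(z>.017)&(z<.023); print('plate z',np.median(z[m]), F[m].min(0),F[m].max(0))
m=(d>0)&(z>.06)&(z<.17)&(np.mgrid[0:400,0:640][1]<345)&(np.mgrid[0:400,0:640][1]>285)&(np.mgrid[0:400,0:640][0]<350)&(np.mgrid[0:400,0:640][0]>145)
q=C[m]; print('scr',q.min(0),q.max(0))
zz=q[:,2]; hi=m&(z>zz.max()-.006); print('top face',zz.max(),F[hi].min(0),F[hi].max(0)); lo=m&(z>.1)&(z<.125);print('ledge',F[lo].min(0),F[lo].max(0),np.percentile(z[lo],[5,50,95]))
```

```text
[246 159  21  19 343] [20.5 58.1] [35.  72.5] 0.03058691079881795
[262 191  21  23 358] [-9.  46.3] [ 9.7 62.4] 0.02930464460744231
[248 224  22  18 319] [-33.   58.3] [-18.4  74.9] 0.028961010419269878
plate z 0.01929702429251838 [-171.03782529 -224.0246715 ] [122.43440464 176.43254688]
scr [ 0.50843092 -0.07394044  0.08190994] [ 0.59472048 -0.03612688  0.15421412]
top face 0.1542141168473891 [-10.09518728  31.45918088] [ 5.377508  31.7113611]
ledge [25.96211532  6.34179827] [53.84437232 32.01681249] [0.10982039 0.11173294 0.12163294]
```

Emit:
{"method": "servo_tool", "body": {
  "steps": [
    {"claw": 1,"dx": 0,"dy": 0,"dz": 30,"turn": -0.004},
    {"claw": 1,"dx": 0,"dy": 0,"dz": 20,"turn": 0},
    {"claw": 1,"dx": 0,"dy": 0,"dz": 6,"turn": 0},
    {"claw": 1,"dx": 0,"dy": 0,"dz": 1.5,"turn": 0},
    {"claw": 1,"dx": 0,"dy": 0,"dz": 1,"turn": 0},
    {"claw": 1,"dx": 0,"dy": 0,"dz": 0,"turn": 0}
  ]
}}

```text
clock: 5.22
ee_pos: [0.5412, -0.0548, 0.2324]
tool_rot: [3.129, 0.272, 0.001]
wrist_force: [-0.5, -0.6, -1.3]
gripper_width: 0.0251
```

Run:
```python
from h import *
s=sensors.sense(); print(s['ee_pos'],yaw(s),s['wrist_force'])
p,d=cams.capture('scene'); p=p[:,:,::-1].copy(); cv2.imwrite('pics/s4.png',cv2.resize(p[150:300,190:370],None,fx=4,fy=4,interpolation=cv2.INTER_CUBIC))
```

```text
[ 0.54123797 -0.05479119  0.2324162 ] 0.1736265964210875 [-0.49134312 -0.55257831 -1.34907961]
```

View pics/s4.png

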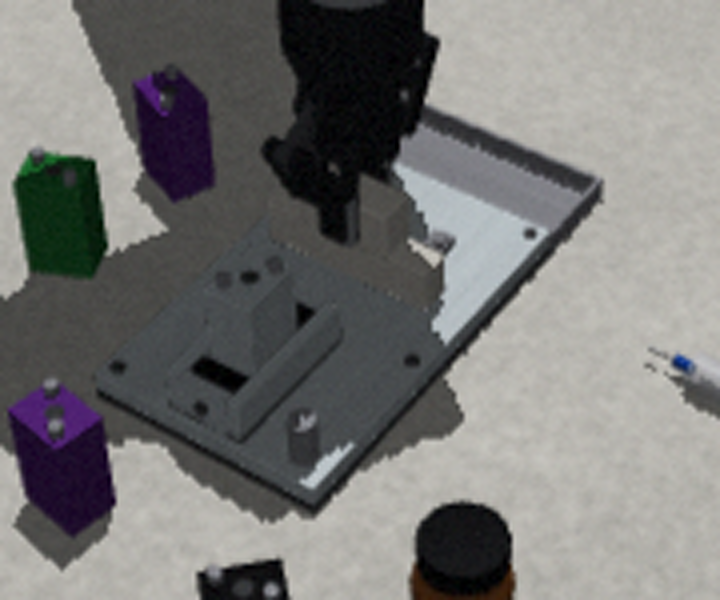

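Emit:
{"method": "servo_tool", "body": {
  "steps": [
    {"claw": 1,"dx": 0,"dy": 0,"dz": 1.5,"turn": 0},
    {"claw": 1,"dx": 0,"dy": 0,"dz": 1,"turn": 0},
    {"claw": 1,"dx": 0,"dy": 0,"dz": 0,"turn": 0}
  ]
}}

```text
clock: 5.52
ee_pos: [0.541, -0.0553, 0.2295]
tool_rot: [3.13, 0.271, 0.001]
wrist_force: [-0.4, -0.4, -1.7]
gripper_width: 0.0248
```

Emit:
{"method": "servo_tool", "body": {
  "steps": [
    {"claw": 1,"dx": 0,"dy": 0,"dz": 1,"turn": 0},
    {"claw": 1,"dx": 0,"dy": 0,"dz": 0,"turn": 0}
  ]
}}

```text
clock: 5.68
ee_pos: [0.541, -0.0553, 0.2282]
tool_rot: [3.13, 0.271, 0.0]
wrist_force: [-0.6, -0.2, -1.7]
gripper_width: 0.025
```

Emit:
{"method": "servo_tool", "body": {
  "steps": [
    {"claw": 1,"dx": 0,"dy": 0,"dz": 1,"turn": 0},
    {"claw": 1,"dx": 0,"dy": 0,"dz": 0,"turn": 0}
  ]
}}

```text
clock: 5.85
ee_pos: [0.541, -0.0553, 0.2271]
tool_rot: [3.13, 0.271, -0.0]
wrist_force: [0.7, -0.6, -1.5]
gripper_width: 0.0253
```

Emit:
{"method": "servo_tool", "body": {
  "steps": [
    {"claw": 1,"dx": 0,"dy": 0,"dz": 1,"turn": 0},
    {"claw": 1,"dx": 0,"dy": 0,"dz": 0,"turn": 0}
  ]
}}

```text
clock: 6.02
ee_pos: [0.5409, -0.0553, 0.2269]
tool_rot: [3.13, 0.271, 0.0]
wrist_force: [-4.3, 0.5, 8.4]
gripper_width: 0.0254
```

Run:
```python
from h import *
s=sensors.sense(); print(s['ee_pos'],yaw(s),s['wrist_force'])
P=cams.camera_params('wrist');p,d=cams.capture('wrist'); p=p[:,:,::-1].copy(); cv2.imwrite('pics/w5.png',p)
C=cloud(P,d);z=C[...,2]
F=(C[...,:2]-FO)@np.array([[np.cos(FY),-np.sin(FY)],[np.sin(FY),np.cos(FY)]])*1000
m=(d>0)&(F[...,0]>36)&(F[...,0]<53)&(abs(F[...,1]-19)<13)&(z>.035); print('ledge z',m.sum(),np.percentile(z[m],[5,50,95]),F[m].min(0),F[m].max(0))
m=(d>0)&(F[...,0]>40)&(F[...,0]<70)&(F[...,1]>35)&(F[...,1]<90); print('plate',np.median(z[m]))
print(s['wrist_force'],sensors.sense()['wrist_force'])
```

```text
[ 0.54092939 -0.05529753  0.22685983] 0.17276256859069297 [-4.34880008  0.46016122  8.38215147]
ledge z 1388 [0.04829788 0.04928129 0.05032721] [36.01564094 10.88250331] [52.98555722 30.71658474]
plate 0.01928442481775841
[-4.34880008  0.46016122  8.38215147] [-3.78406398  0.22861993  9.10509431]
```

View pics/w5.png

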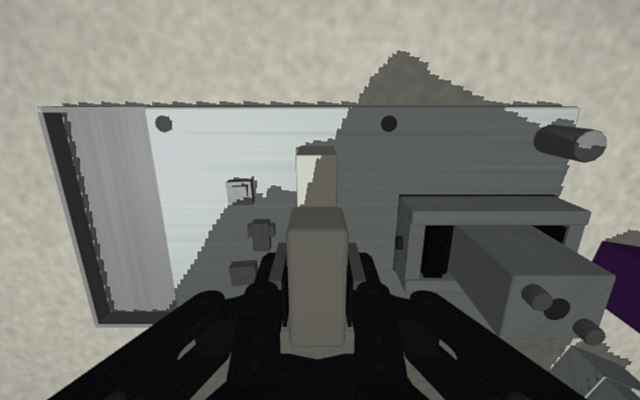

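Emit:
{"method": "servo_tool", "body": {
  "steps": [
    {"claw": 1,"dx": 0,"dy": -4,"dz": -0.6,"turn": 0},
    {"claw": 1,"dx": 0,"dy": -7,"dz": 0,"turn": 0},
    {"claw": 1,"dx": 0,"dy": -8,"dz": 0,"turn": 0},
    {"claw": 1,"dx": 0,"dy": -8,"dz": 0,"turn": 0},
    {"claw": 1,"dx": 0,"dy": -8,"dz": 0,"turn": 0},
    {"claw": 1,"dx": 0,"dy": -8,"dz": 0,"turn": 0},
    {"claw": 1,"dx": 0,"dy": -8,"dz": 0,"turn": 0},
    {"claw": 1,"dx": 0,"dy": -8,"dz": 0,"turn": 0}
  ]
}}

```text
clock: 6.73
ee_pos: [0.5308, 0.0037, 0.2269]
tool_rot: [3.13, 0.272, 0.001]
wrist_force: [0.2, -3.0, 2.6]
gripper_width: 0.0251
```

Emit:
{"method": "servo_tool", "body": {
  "steps": [
    {"claw": 1,"dx": 0,"dy": -8,"dz": 0,"turn": 0},
    {"claw": 1,"dx": 0,"dy": -8,"dz": 0,"turn": 0},
    {"claw": 1,"dx": 0,"dy": -8,"dz": 0,"turn": 0},
    {"claw": 1,"dx": 0,"dy": -8,"dz": 0,"turn": 0},
    {"claw": 1,"dx": 0,"dy": -6,"dz": 0,"turn": 0},
    {"claw": 1,"dx": 0,"dy": -4,"dz": 0,"turn": 0},
    {"claw": 1,"dx": 0,"dy": 0,"dz": 0,"turn": 0}
  ]
}}

```text
clock: 7.32
ee_pos: [0.5235, 0.0451, 0.2269]
tool_rot: [-3.129, -0.272, 0.0]
wrist_force: [0.2, 4.2, 6.2]
gripper_width: 0.025
```

Run:
```python
from h import *
s=sensors.sense(); print(s['ee_pos'],yaw(s),s['wrist_force'])
p,d=cams.capture('wrist'); p=p[:,:,::-1].copy(); cv2.imwrite('pics/w6.png',p)
p,d=cams.capture('scene'); p=p[:,:,::-1].copy(); cv2.imwrite('pics/s6.png',cv2.resize(p[150:300,190:370],None,fx=4,fy=4,interpolation=cv2.INTER_CUBIC))
```

```text
[0.52351613 0.04513533 0.22687517] 0.17314505743024486 [0.22055105 4.22228718 6.18516063]
```

View pics/w6.png

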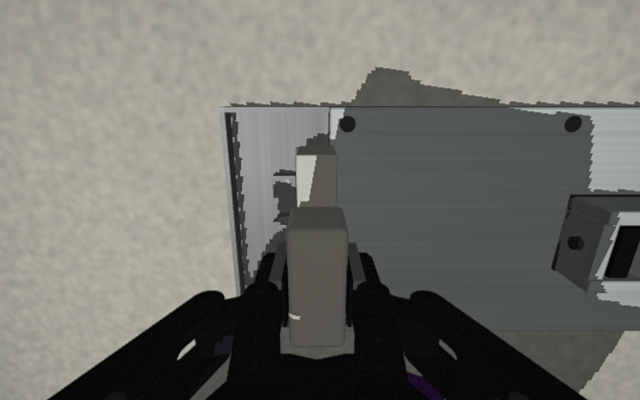

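View pics/s6.png

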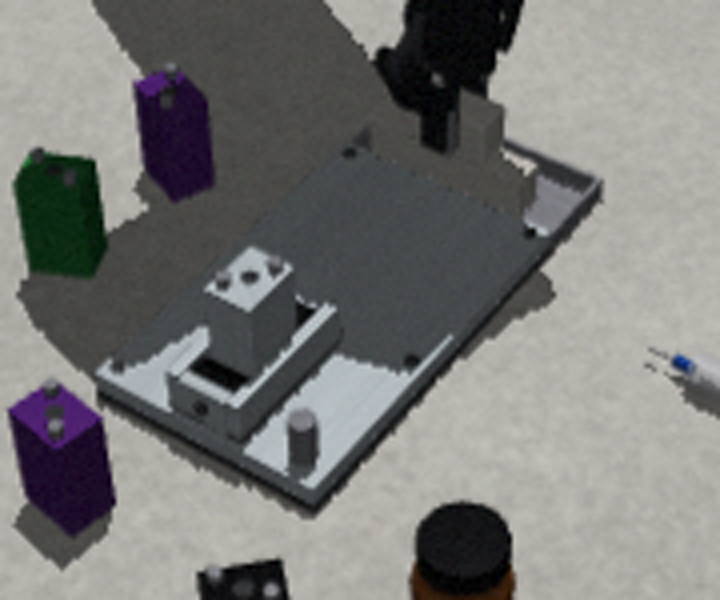

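Emit:
{"method": "servo_tool", "body": {
  "steps": [
    {"claw": 1,"dx": 0,"dy": 0,"dz": -10,"turn": 0},
    {"claw": 1,"dx": 0,"dy": 0,"dz": -30,"turn": 0},
    {"claw": 1,"dx": 0,"dy": 0,"dz": -30,"turn": 0},
    {"claw": 1,"dx": 0,"dy": 0,"dz": 0,"turn": 0}
  ]
}}

```text
clock: 7.75
ee_pos: [0.5241, 0.0443, 0.3013]
tool_rot: [3.129, 0.271, 0.008]
wrist_force: [0.8, -0.3, -0.2]
gripper_width: 0.0247
```

Run:
```python
from h import *
s=sensors.sense(); print(s['ee_pos'],yaw(s),s['wrist_force'])
P=cams.camera_params('top'); p,d=cams.capture('top'); p=p[:,:,::-1].copy(); cv2.imwrite('pics/t7.png',cv2.resize(p[180:280,270:420],None,fx=5,fy=5,interpolation=cv2.INTER_CUBIC))
P=cams.camera_params('wrist'); p,d=cams.capture('wrist'); p=p[:,:,::-1].copy(); cv2.imwrite('pics/w7.png',p)
C=cloud(P,d);z=C[...,2]
F=(C[...,:2]-FO)@np.array([[np.cos(FY),-np.sin(FY)],[np.sin(FY),np.cos(FY)]])*1000
m=((d>0)&(z>.007)&(z<.03)&(abs(F[...,0])<69)&(F[...,1]>117)&(F[...,1]<172)).astype(np.uint8)
n,l,st,_=cv2.connectedComponentsWithStats(m)
for i in range(1,n):
    if st[i,4]>15: q=F[l==i]; print(st[i],q.min(0).round(1),q.max(0).round(1),z[l==i].max())
```

```text
[0.52413815 0.04427638 0.30129386] 0.17274810797486048 [ 0.84035792 -0.34355325 -0.19382048]
[283 155  13  18 234] [ 20.5 139.3] [ 34.9 149.8] 0.014419988265174932
[283 186  14  22 215] [-10.8 139.4] [  8.  150.7] 0.011984599248427541
```

View pics/w7.png

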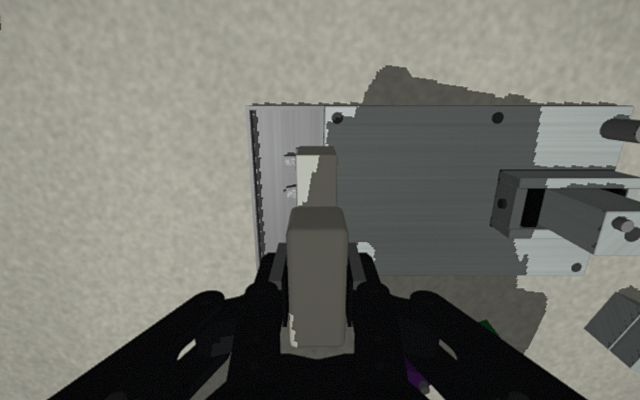

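View pics/t7.png

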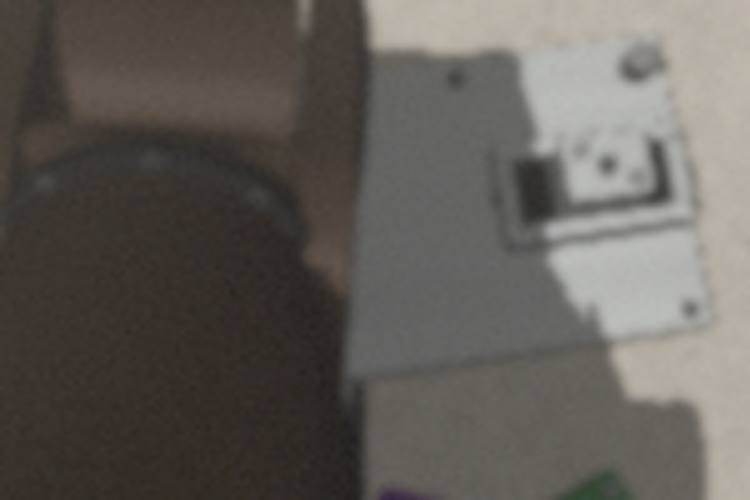

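Emit:
{"method": "servo_tool", "body": {
  "steps": [
    {"claw": 1,"dx": 0,"dy": -39,"dz": 0,"turn": 0},
    {"claw": 1,"dx": 0,"dy": -39,"dz": 0,"turn": 0},
    {"claw": 1,"dx": 0,"dy": -39,"dz": 0,"turn": 0},
    {"claw": 1,"dx": 0,"dy": -39,"dz": 0,"turn": 0},
    {"claw": 1,"dx": 0,"dy": -39,"dz": 10,"turn": 0},
    {"claw": 1,"dx": 0,"dy": -39,"dz": 10,"turn": 0},
    {"claw": 1,"dx": 0,"dy": -30,"dz": 20,"turn": 0},
    {"claw": 1,"dx": 0,"dy": 0,"dz": 30,"turn": 0}
  ]
}}

```text
clock: 8.52
ee_pos: [0.477, 0.3087, 0.2264]
tool_rot: [-3.128, -0.277, -0.003]
wrist_force: [0.1, 0.2, -1.5]
gripper_width: 0.0248
```

Run:
```python
from h import *
s=sensors.sense(); print(s['ee_pos'],yaw(s),s['wrist_force'])
P=cams.camera_params('top'); p,d=cams.capture('top'); p=p[:,:,::-1].copy(); cv2.imwrite('pics/t8.png',cv2.resize(p[180:280,270:420],None,fx=5,fy=5,interpolation=cv2.INTER_CUBIC))
P=cams.camera_params('scene'); p,d=cams.capture('scene'); p=p[:,:,::-1].copy(); cv2.imwrite('pics/s8.png',cv2.resize(p[100:270,220:420],None,fx=3.5,fy=3.5,interpolation=cv2.INTER_CUBIC))
```

```text
[0.47702723 0.30868539 0.22635079] 0.17656085694221288 [ 0.08729931  0.20245632 -1.50691869]
```

View pics/t8.png

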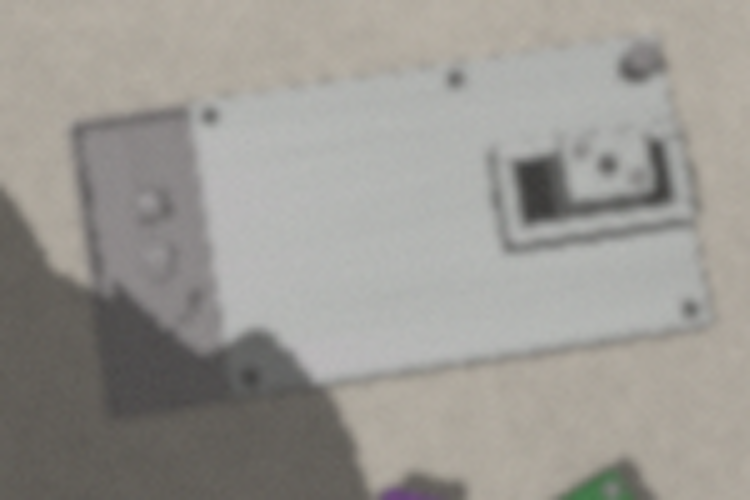

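View pics/s8.png

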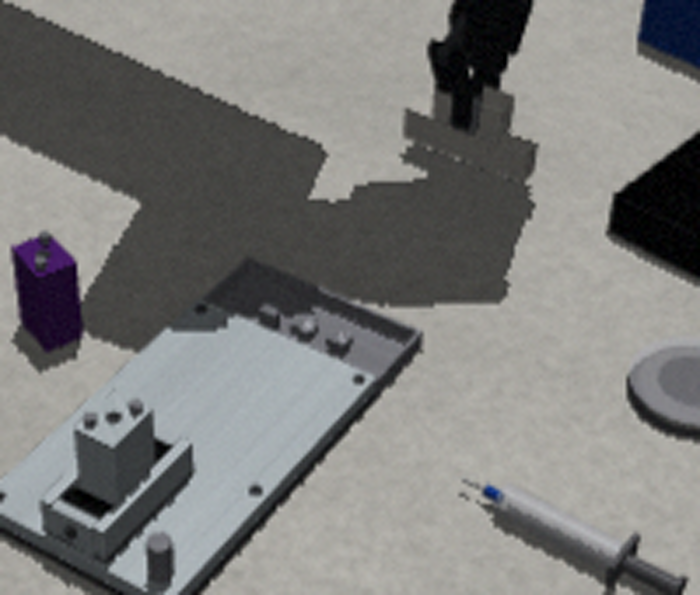

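Run:
```python
from h import *
for n in ('top','scene'):
    P=cams.camera_params(n); p,d=cams.capture(n)
    C=cloud(P,d);z=C[...,2]
    F=(C[...,:2]-FO)@np.array([[np.cos(FY),-np.sin(FY)],[np.sin(FY),np.cos(FY)]])*1000
    m=((d>0)&(z>.0065)&(z<.04)&(abs(F[...,0])<69)&(F[...,1]>117)&(F[...,1]<171)).astype(np.uint8)
    k,l,st,_=cv2.connectedComponentsWithStats(m)
    for i in range(1,k):
        if st[i,4]>5: q=F[l==i]; print(n,st[i],q.min(0).round(1),q.max(0).round(1),q.mean(0).round(1),np.percentile(z[l==i],[10,50,90,100]).round(4))
cv2.imwrite('pics/s9.png',cv2.resize(p[165:225,270:350][:,:,::-1],None,fx=8,fy=8,interpolation=cv2.INTER_CUBIC))
```

```text
top [294 218   9   8  39] [ 18.6 133.6] [ 34.7 155.6] [ 27.4 143.8] [0.0081 0.0115 0.0161 0.0167]
top [297 229   7   8  33] [-11.4 135.4] [  6.7 150.6] [ -2.  142.5] [0.0074 0.0111 0.0138 0.015 ]
top [304 236   4   9  21] [-32.8 129.1] [-12.8 136.8] [-25.  132.5] [0.0086 0.0179 0.0217 0.0225]
scene [292 180   4   3   7] [-60.8 162. ] [-53.4 170.3] [-57.2 165.7] [0.0068 0.0072 0.0083 0.0084]
scene [287 182   3   3   6] [-67.1 146.2] [-62.3 153.2] [-64.6 150.3] [0.0066 0.0072 0.0081 0.0085]
scene [296 182   4   4   6] [-46.1 156. ] [-40.1 168.2] [-43.8 163. ] [0.0066 0.0075 0.0092 0.0096]
scene [294 185   8  10  41] [-45.1 126.7] [-17.6 153.8] [-25.4 132.5] [0.0075 0.0159 0.021  0.0229]
scene [302 190  10   9  45] [-10.5 127.8] [ 11.3 157.2] [  0.4 139.7] [0.007  0.011  0.0147 0.0167]
scene [312 194  11   7  45] [ 13.6 133.5] [ 39.9 159.2] [ 28.  141.2] [0.0074 0.0138 0.0168 0.0186]
scene [325 197   5   4   8] [ 46.8 148.4] [ 56.4 161.1] [ 51.1 155.3] [0.0066 0.0076 0.0081 0.0087]
scene [322 202   6   4   8] [ 47.9 129.1] [ 58.2 143.3] [ 52.6 137.4] [0.0069 0.0073 0.0084 0.0084]
```

View pics/s9.png

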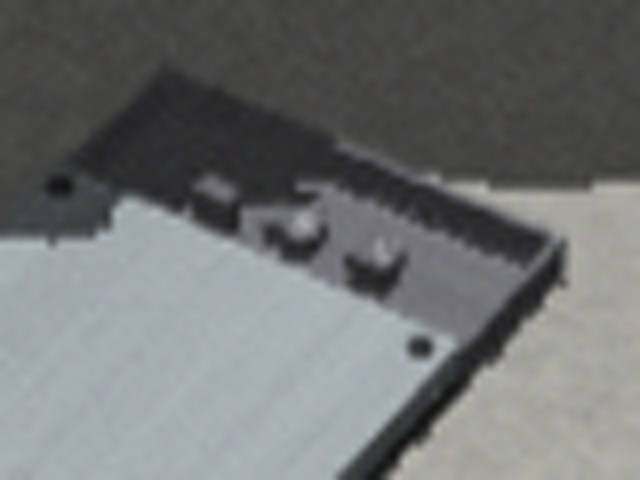

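Emit:
{"method": "servo_tool", "body": {
  "steps": [
    {"claw": 1,"dx": 0,"dy": 0,"dz": 13,"turn": 0},
    {"claw": 1,"dx": 0,"dy": 0,"dz": 3,"turn": 0},
    {"claw": 1,"dx": 0,"dy": 0,"dz": 1,"turn": 0},
    {"claw": 1,"dx": 0,"dy": 0,"dz": 0,"turn": 0}
  ]
}}

```text
clock: 9.05
ee_pos: [0.4787, 0.3037, 0.2106]
tool_rot: [-3.13, -0.269, -0.001]
wrist_force: [0.3, -0.8, -2.0]
gripper_width: 0.0251
```

Emit:
{"method": "servo_tool", "body": {
  "steps": [
    {"claw": 1,"dx": 0,"dy": 0,"dz": 1,"turn": 0},
    {"claw": 1,"dx": 0,"dy": 0,"dz": 0,"turn": 0}
  ]
}}

```text
clock: 9.22
ee_pos: [0.4785, 0.3041, 0.2094]
tool_rot: [-3.13, -0.27, -0.001]
wrist_force: [-0.5, 0.3, -1.6]
gripper_width: 0.025
```

Emit:
{"method": "servo_tool", "body": {
  "steps": [
    {"claw": 1,"dx": 0,"dy": 0,"dz": 1,"turn": 0},
    {"claw": 1,"dx": 0,"dy": 0,"dz": 0.7,"turn": 0},
    {"claw": 1,"dx": 0,"dy": 0,"dz": 0,"turn": 0}
  ]
}}

```text
clock: 9.47
ee_pos: [0.4783, 0.3043, 0.2071]
tool_rot: [3.13, 0.271, 0.0]
wrist_force: [-0.6, -0.4, -1.9]
gripper_width: 0.025
```

Emit:
{"method": "servo_tool", "body": {
  "steps": [
    {"claw": 1,"dx": 0,"dy": 0,"dz": 0.6,"turn": 0},
    {"claw": 1,"dx": 0,"dy": 0,"dz": 0.3,"turn": 0},
    {"claw": 1,"dx": 0,"dy": 0,"dz": 0,"turn": 0}
  ]
}}

```text
clock: 9.72
ee_pos: [0.4782, 0.3043, 0.2069]
tool_rot: [3.13, 0.271, 0.0]
wrist_force: [-2.8, -2.0, 7.7]
gripper_width: 0.0246
```

Emit:
{"method": "servo_tool", "body": {
  "steps": [
    {"claw": 0.55,"dx": 0,"dy": 0,"dz": 0,"turn": 0},
    {"claw": 0.2,"dx": 0,"dy": 0,"dz": 0,"turn": 0},
    {"claw": 0,"dx": 0,"dy": 0,"dz": 0,"turn": 0},
    {"claw": 0,"dx": 0,"dy": 0,"dz": -5,"turn": 0},
    {"claw": 0,"dx": 0,"dy": 0,"dz": -35,"turn": 0},
    {"claw": 0,"dx": 0,"dy": 0,"dz": -35,"turn": 0},
    {"claw": 0,"dx": 0,"dy": 0,"dz": -30,"turn": 0},
    {"claw": 0,"dx": 0,"dy": 0,"dz": 0,"turn": 0}
  ]
}}

```text
clock: 10.38
ee_pos: [0.4789, 0.3047, 0.3168]
tool_rot: [-3.127, -0.271, -0.012]
wrist_force: [0.8, -0.6, 0.8]
gripper_width: 0.0854
```

Run:
```python
from h import *
P=cams.camera_params('scene'); p,d=cams.capture('scene'); p=p[:,:,::-1].copy(); cv2.imwrite('pics/s10.png',cv2.resize(p[70:290,220:500],None,fx=2.7,fy=2.7,interpolation=cv2.INTER_CUBIC))
s=sensors.sense(); print(s['ee_pos'],yaw(s),s['wrist_force'],s['gripper_width'])
t=np.r_[fx(0,-75),.30]; need(s['ee_pos'],yaw(s),t,.172)
```

```text
[0.47847307 0.30443755 0.31423898] 0.17289969468431474 [-0.67725057 -0.54907488 -0.91081991] 0.08542469377417433
rows>= 12 tot dx -1.2 dy 460.4 dz 14.2 turn 0.0009  per row [-0.1  38.37  1.19]
```

View pics/s10.png

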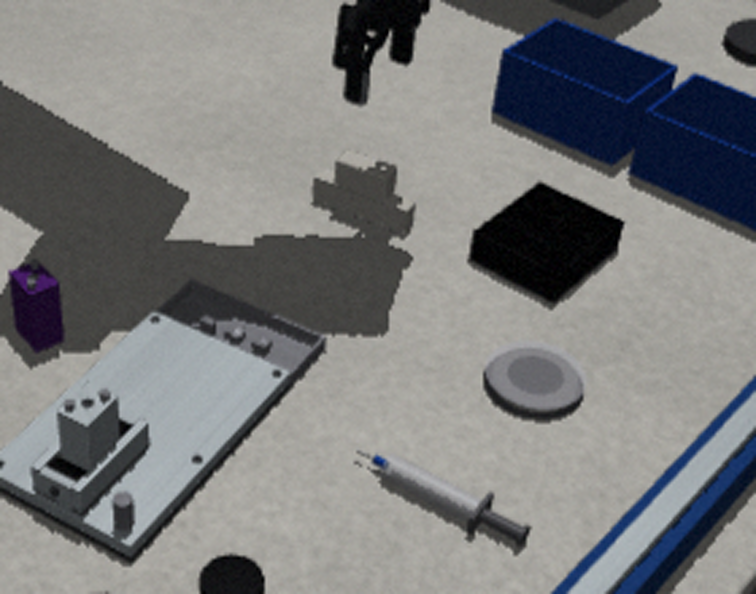

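Emit:
{"method": "servo_tool", "body": {
  "steps": [
    {"claw": 0,"dx": 0,"dy": 39,"dz": 0,"turn": 0},
    {"claw": 0,"dx": 0,"dy": 39,"dz": 0,"turn": 0},
    {"claw": 0,"dx": 0,"dy": 39,"dz": 0,"turn": 0},
    {"claw": 0,"dx": 0,"dy": 39,"dz": 0,"turn": 0},
    {"claw": 0,"dx": 0,"dy": 39,"dz": 0,"turn": 0},
    {"claw": 0,"dx": 0,"dy": 39,"dz": 0,"turn": 0},
    {"claw": 0,"dx": 0,"dy": 39,"dz": 0,"turn": 0},
    {"claw": 0,"dx": 0,"dy": 39,"dz": 0,"turn": 0}
  ]
}}

```text
clock: 11.1
ee_pos: [0.5318, -0.005, 0.3103]
tool_rot: [-3.13, -0.271, 0.002]
wrist_force: [1.4, 0.2, 1.2]
gripper_width: 0.0853
```

Emit:
{"method": "servo_tool", "body": {
  "steps": [
    {"claw": 0,"dx": 0,"dy": 38,"dz": 0,"turn": 0},
    {"claw": 0,"dx": 0,"dy": 38,"dz": 0,"turn": 0},
    {"claw": 0,"dx": 0,"dy": 37,"dz": 0,"turn": 0},
    {"claw": 0,"dx": 0,"dy": 35,"dz": 0,"turn": 0},
    {"claw": 0,"dx": 0,"dy": 0,"dz": 0,"turn": 0},
    {"claw": 0,"dx": 0,"dy": 0,"dz": 0,"turn": 0}
  ]
}}

```text
clock: 11.6
ee_pos: [0.5572, -0.1505, 0.31]
tool_rot: [-3.13, -0.266, 0.002]
wrist_force: [0.5, 0.1, -0.4]
gripper_width: 0.0853
```

```bash
cat >> h.py <<'E'
def toF(C):
    return (C[...,:2]-FO)@np.array([[np.cos(FY),-np.sin(FY)],[np.sin(FY),np.cos(FY)]])*1000
E
python3 - <<'E'
from h import *
s=sensors.sense(); P=cams.camera_params('wrist'); p,d=cams.capture('wrist'); p=p[:,:,::-1].copy(); cv2.imwrite('pics/w11.png',p)
print(s['ee_pos'],yaw(s),s['wrist_force'])
C=cloud(P,d);z=C[...,2];F=toF(C)
m=(d>0)&(z>.085)&(z<.098)&(abs(F[...,0])<30)&(abs(F[...,1]+75)<35); q=F[m]
print('block top',m.sum(),np.median(z[m]),cv2.minAreaRect(q.astype(np.float32)))
m=(d>0)&(z>.044)&(z<.052)&(abs(F[...,0])<30)&(abs(F[...,1]+75)<50);q=F[m]
print('nest',m.sum(),np.median(z[m]),q.min(0),q.max(0),cv2.minAreaRect(q.astype(np.float32)))
t=np.r_[fx(0,-75),.25]; need(s['ee_pos'],yaw(s),t,.172)
t8=cams.capture('top')[0][:,:,::-1]; cv2.imwrite('pics/t11.png',t8)
E
```

```text
[ 0.55718673 -0.15051438  0.30998811] 0.1698925193678694 [ 0.53312484  0.0686043  -0.35717267]
block top 2531 0.09225389033560327 ((0.8148183822631836, -74.25509643554688), (30.026264190673828, 40.205406188964844), 0.2702956199645996)
nest 3680 0.04656442249685716 [ -24.00305674 -120.33927788] [ 25.30865965 -28.03294528] ((0.5743732452392578, -74.13764190673828), (49.27675247192383, 92.29682922363281), 0.13338971138000488)
rows>= 2 tot dx -0.4 dy -1.3 dz 60.0 turn -0.0021  per row [-0.22 -0.66 29.99]
```

View pics/w11.png

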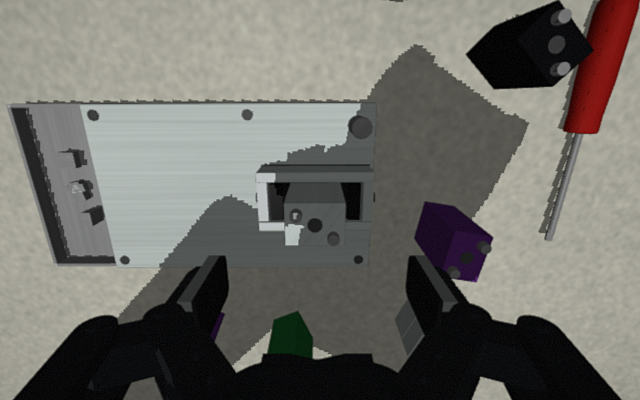

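Emit:
{"method": "servo_tool", "body": {
  "steps": [
    {"claw": 0,"dx": 0,"dy": -1.5,"dz": 25,"turn": -0.002},
    {"claw": 0,"dx": 0,"dy": 0,"dz": 25,"turn": 0},
    {"claw": 0,"dx": 0,"dy": 0,"dz": 24,"turn": 0},
    {"claw": 0,"dx": 0,"dy": 0,"dz": 0,"turn": 0},
    {"claw": 1,"dx": 0,"dy": 0,"dz": 0,"turn": 0},
    {"claw": 1,"dx": 0,"dy": 0,"dz": 0,"turn": 0},
    {"claw": 1,"dx": 0,"dy": 0,"dz": 0,"turn": 0},
    {"claw": 1,"dx": 0,"dy": 0,"dz": 0,"turn": 0}
  ],
  "squeeze": 25
}}

```text
clock: 12.37
ee_pos: [0.5574, -0.1474, 0.2388]
tool_rot: [3.128, 0.275, 0.004]
wrist_force: [-2.0, -0.2, 14.0]
gripper_width: 0.0396
```

Run:
```python
from h import *
s=sensors.sense(); P=cams.camera_params('scene'); p,d=cams.capture('scene'); p=p[:,:,::-1].copy(); cv2.imwrite('pics/s12.png',cv2.resize(p[180:290,195:335],None,fx=5,fy=5,interpolation=cv2.INTER_CUBIC))
print(s['ee_pos'],yaw(s),s['wrist_force'],s['gripper_width'])
P=cams.camera_params('wrist'); p,d=cams.capture('wrist'); p=p[:,:,::-1].copy(); cv2.imwrite('pics/w12.png',p)
```

```text
[ 0.55742778 -0.14739024  0.23875562] 0.17520264244585726 [-2.03648247 -0.22283372 14.03932381] 0.03957285891018682
```

View pics/s12.png

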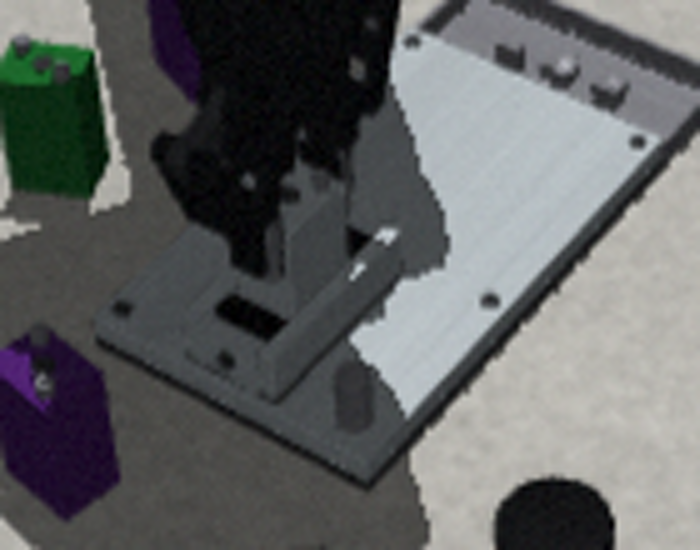

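View pics/w12.png

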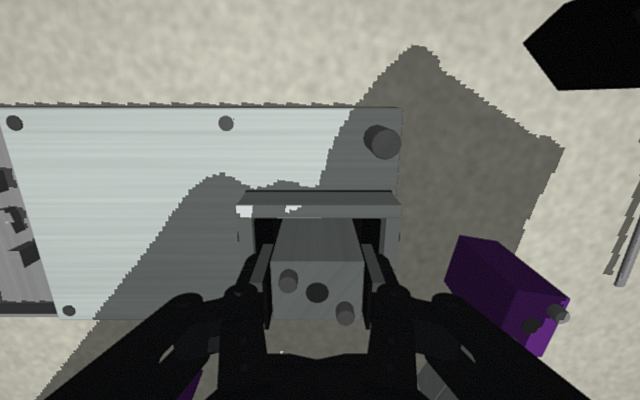

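Emit:
{"method": "servo_tool", "body": {
  "steps": [
    {"claw": 1,"dx": 0,"dy": -2,"dz": -0.5,"turn": 0},
    {"claw": 1,"dx": 0,"dy": -2,"dz": 0,"turn": 0},
    {"claw": 1,"dx": 0,"dy": -2,"dz": 0,"turn": 0},
    {"claw": 1,"dx": 0,"dy": -2,"dz": 0,"turn": 0},
    {"claw": 1,"dx": 0,"dy": 0,"dz": 0,"turn": 0}
  ],
  "squeeze": 20
}}

```text
clock: 12.88
ee_pos: [0.5568, -0.1429, 0.2401]
tool_rot: [3.121, 0.276, 0.011]
wrist_force: [-1.7, -32.5, 6.4]
gripper_width: 0.0399
```

```bash
cat >> h.py <<'E'
def lean():
    """block attitude from wrist depth: front (x) face edges / top points"""
    s=sensors.sense(); P=cams.camera_params('wrist'); p,d=cams.capture('wrist'); C=cloud(P,d); z=C[...,2];F=toF(C)
    print('clk',s['clock'],'F',toF(np.array(s['ee_pos'])).round(1),'z',round(s['ee_pos'][2],4),'f',np.round(s['wrist_force'],1),'w',round(s['gripper_width'],4))
    m=(d>0)&(z>.08)&(z<.16)&(F[...,0]<14)&(F[...,0]>-10)&(abs(F[...,1]-toF(np.array(s['ee_pos']))[1])<24)
    v,u=np.mgrid[0:400,0:640]; m&=(v>264)&(v<318)&(u>275)&(u<360)
    A=np.c_[F[m],z[m]*1000]; 
    zz=np.median(A[:,2]); k=np.abs(A[:,2]-zz)<6; A=A[k]
    for _ in range(6):
        G=np.c_[A[:,:2],np.ones(len(A))]; c=np.linalg.lstsq(G,A[:,2],rcond=None)[0]; r=A[:,2]-G@c; A=A[np.abs(r)<max(.8,1.5*np.median(abs(r)))]
    print('top n',len(A),'mean',A.mean(0).round(1),'slope dz/dx %.3f dz/dy %.3f  lean towards +y = %.3f'%(c[0],c[1],-c[1]))
    return p,d
E
python3 - <<'E'
from h import *
p,d=lean(); cv2.imwrite('pics/w13.png',p[150:350,200:440,::-1])
E
```

```text
clk 12.8833 F [  1.4 -68.7] z 0.2401 f [ -1.7 -32.5   6.4] w 0.0399
top n 2459 mean [  1.5 -72.2  93.3] slope dz/dx 0.008 dz/dy -0.029  lean towards +y = 0.029
```

View pics/w13.png

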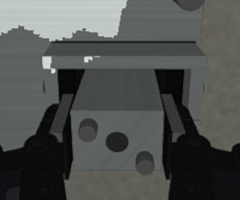

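Emit:
{"method": "servo_tool", "body": {
  "steps": [
    {"claw": 0.47,"dx": 0,"dy": 0,"dz": 0,"turn": 0},
    {"claw": 0.47,"dx": 0,"dy": 0,"dz": -5,"turn": 0},
    {"claw": 0.47,"dx": 0,"dy": 0,"dz": -5,"turn": 0},
    {"claw": 0.47,"dx": 0,"dy": -2,"dz": 0,"turn": 0},
    {"claw": 0.47,"dx": 0,"dy": 0,"dz": 0,"turn": 0}
  ]
}}

```text
clock: 13.35
ee_pos: [0.5559, -0.1391, 0.2495]
tool_rot: [3.125, 0.274, 0.007]
wrist_force: [-0.3, -15.5, 6.6]
gripper_width: 0.0451
```

Run:
```python
from h import *
p,d=lean(); cv2.imwrite('pics/w14.png',p[150:350,200:440,::-1])
```

```text
clk 13.35 F [  1.1 -64.9] z 0.2495 f [ -0.3 -15.5   6.6] w 0.0451
top n 1684 mean [ -1.6 -67.9  94.1] slope dz/dx 0.035 dz/dy -0.083  lean towards +y = 0.083
```

View pics/w14.png

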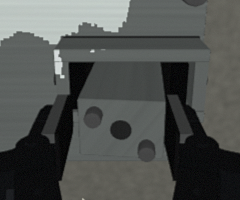

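Emit:
{"method": "servo_tool", "body": {
  "steps": [
    {"claw": 0.46,"dx": 0,"dy": -2,"dz": 0,"turn": 0},
    {"claw": 0.46,"dx": 0,"dy": -2,"dz": 0,"turn": 0},
    {"claw": 0.46,"dx": 0,"dy": 0,"dz": 0,"turn": 0},
    {"claw": 0.46,"dx": 0,"dy": 0,"dz": 0,"turn": 0}
  ]
}}

```text
clock: 13.73
ee_pos: [0.5557, -0.1359, 0.2507]
tool_rot: [3.123, 0.274, 0.011]
wrist_force: [-2.8, -20.1, 16.2]
gripper_width: 0.0461
```

Run:
```python
from h import *
p,d=lean(); cv2.imwrite('pics/w15.png',p[150:350,200:440,::-1])
P=cams.camera_params('scene'); p,d=cams.capture('scene'); p=p[:,:,::-1].copy(); cv2.imwrite('pics/s15.png',cv2.resize(p[180:290,195:335],None,fx=5,fy=5,interpolation=cv2.INTER_CUBIC))
```

```text
clk 13.7333 F [  1.4 -61.7] z 0.2507 f [ -2.8 -20.1  16.2] w 0.0461
top n 1654 mean [ -1.2 -65.1  94.6] slope dz/dx 0.034 dz/dy -0.122  lean towards +y = 0.122
```

View pics/s15.png

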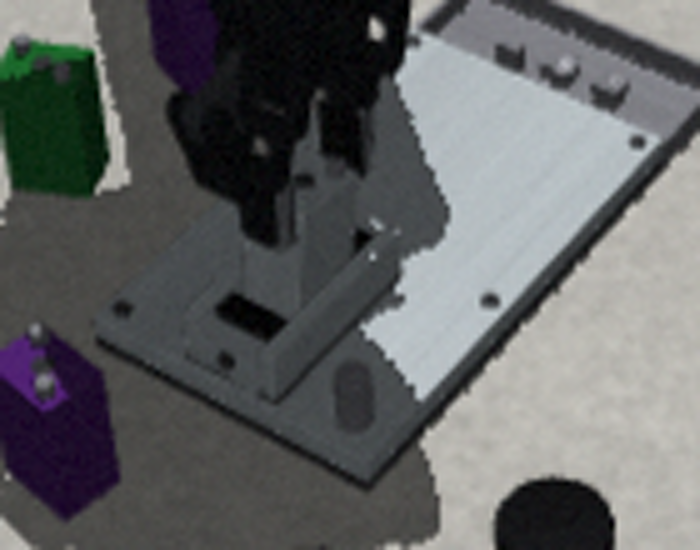

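Emit:
{"method": "servo_tool", "body": {
  "steps": [
    {"claw": 0.46,"dx": 0,"dy": 6,"dz": 0,"turn": 0},
    {"claw": 0.46,"dx": 0,"dy": 6,"dz": 0,"turn": 0},
    {"claw": 0.46,"dx": 0,"dy": 6,"dz": 0,"turn": 0},
    {"claw": 0.46,"dx": 0,"dy": 4,"dz": 0,"turn": 0},
    {"claw": 0.46,"dx": 0,"dy": 3,"dz": 0,"turn": 0},
    {"claw": 0.46,"dx": 0,"dy": 3,"dz": 0,"turn": 0},
    {"claw": 0.46,"dx": 0,"dy": 0,"dz": 0,"turn": 0},
    {"claw": 0.46,"dx": 0,"dy": 0,"dz": 0,"turn": 0}
  ]
}}

```text
clock: 14.5
ee_pos: [0.5591, -0.1589, 0.2489]
tool_rot: [-3.125, -0.273, 0.003]
wrist_force: [-3.7, 21.5, 21.9]
gripper_width: 0.0459
```

Run:
```python
from h import *
p,d=lean(); cv2.imwrite('pics/w16.png',p[150:350,200:440,::-1])
P=cams.camera_params('scene'); p,d=cams.capture('scene'); p=p[:,:,::-1].copy(); cv2.imwrite('pics/s16.png',cv2.resize(p[180:290,195:335],None,fx=5,fy=5,interpolation=cv2.INTER_CUBIC))
```

```text
clk 14.5 F [  0.9 -84.9] z 0.2489 f [-3.7 21.5 21.9] w 0.0459
top n 1465 mean [ -0.5 -81.5  94. ] slope dz/dx -0.011 dz/dy 0.082  lean towards +y = -0.082
```

View pics/s16.png

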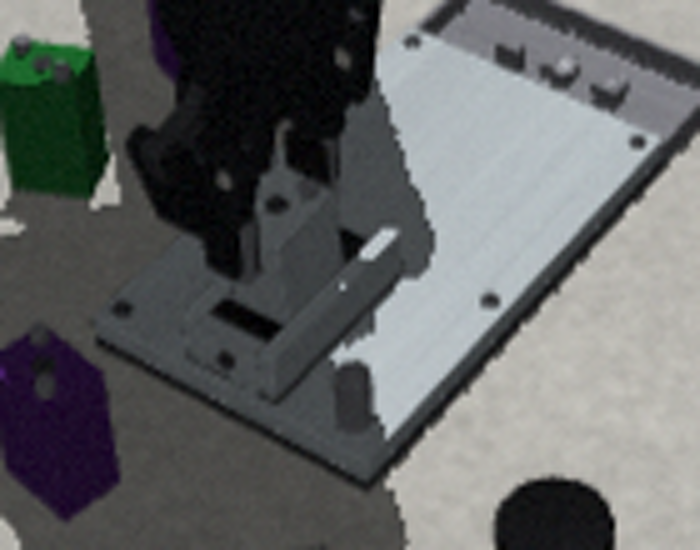

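View pics/w16.png

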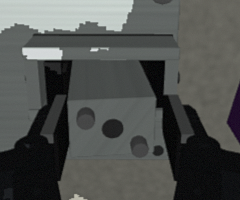

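Emit:
{"method": "servo_tool", "body": {
  "steps": [
    {"claw": 0.46,"dx": 0,"dy": 2,"dz": 0,"turn": 0},
    {"claw": 0.46,"dx": 0,"dy": 2,"dz": 0,"turn": 0},
    {"claw": 0.46,"dx": 0,"dy": 1,"dz": 0,"turn": 0},
    {"claw": 0.46,"dx": 0,"dy": 0,"dz": 0,"turn": 0},
    {"claw": 0.46,"dx": 0,"dy": 0,"dz": 0,"turn": 0}
  ]
}}

```text
clock: 15.02
ee_pos: [0.56, -0.163, 0.2501]
tool_rot: [-3.124, -0.273, 0.002]
wrist_force: [-6.3, 30.6, 36.0]
gripper_width: 0.0461
```

Run:
```python
from h import *
p,d=lean()
```

```text
clk 15.0167 F [  1. -89.] z 0.2501 f [-6.3 30.6 36. ] w 0.0461
top n 1518 mean [ -0.7 -85.   95. ] slope dz/dx -0.026 dz/dy 0.161  lean towards +y = -0.161
```

Emit:
{"method": "servo_tool", "body": {
  "steps": [
    {"claw": 0.44,"dx": 0,"dy": -5,"dz": 0,"turn": 0},
    {"claw": 0.44,"dx": 0,"dy": -5,"dz": 0,"turn": 0},
    {"claw": 0.44,"dx": 0,"dy": -5,"dz": 0,"turn": 0},
    {"claw": 0.44,"dx": 0,"dy": 0,"dz": 6,"turn": 0},
    {"claw": 0.44,"dx": 0,"dy": 0,"dz": 6,"turn": 0},
    {"claw": 0.44,"dx": 0,"dy": 0,"dz": 0,"turn": 0},
    {"claw": 0.44,"dx": 0,"dy": 0,"dz": 0,"turn": 0}
  ]
}}

```text
clock: 15.65
ee_pos: [0.5578, -0.1516, 0.2349]
tool_rot: [-3.129, -0.274, 0.002]
wrist_force: [1.0, -2.5, -2.3]
gripper_width: 0.0484
```

Run:
```python
from h import *
p,d=lean(); cv2.imwrite('pics/w17.png',p[150:350,200:440,::-1])
```

```text
clk 15.65 F [  0.8 -77.5] z 0.2349 f [ 1.  -2.5 -2.3] w 0.0484
top n 2522 mean [  3.  -78.4  95.2] slope dz/dx -0.005 dz/dy 0.132  lean towards +y = -0.132
```

View pics/w17.png

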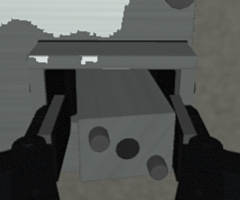

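Emit:
{"method": "servo_tool", "body": {
  "steps": [
    {"claw": 0.44,"dx": 0,"dy": -2.5,"dz": 0,"turn": 0},
    {"claw": 1,"dx": 0,"dy": 0,"dz": 0,"turn": 0},
    {"claw": 1,"dx": 0,"dy": 0,"dz": 0,"turn": 0},
    {"claw": 1,"dx": 0,"dy": 0,"dz": 0,"turn": 0},
    {"claw": 1,"dx": 0,"dy": 0,"dz": 0,"turn": 0}
  ],
  "squeeze": 90
}}

```text
clock: 16.12
ee_pos: [0.5577, -0.1494, 0.2364]
tool_rot: [3.128, 0.274, 0.003]
wrist_force: [0.9, -7.0, 4.9]
gripper_width: 0.0392
```

Run:
```python
from h import *
p,d=lean()
```

```text
clk 16.1167 F [  1.1 -75.3] z 0.2364 f [ 0.9 -7.   4.9] w 0.0392
top n 2565 mean [  2.6 -75.9  94.3] slope dz/dx -0.017 dz/dy 0.056  lean towards +y = -0.056
```

Emit:
{"method": "servo_tool", "body": {
  "steps": [
    {"claw": 1,"dx": 0,"dy": -2,"dz": -1.5,"turn": 0},
    {"claw": 1,"dx": 0,"dy": -2,"dz": -1.5,"turn": 0},
    {"claw": 1,"dx": 0,"dy": 3,"dz": -1,"turn": 0},
    {"claw": 1,"dx": 0,"dy": 3,"dz": -1,"turn": 0},
    {"claw": 1,"dx": 0,"dy": 2,"dz": -1,"turn": 0},
    {"claw": 1,"dx": 0,"dy": -2,"dz": -1,"turn": 0},
    {"claw": 1,"dx": 0,"dy": -2,"dz": -1,"turn": 0},
    {"claw": 1,"dx": 0,"dy": 0,"dz": 0,"turn": 0}
  ]
}}

```text
clock: 16.83
ee_pos: [0.5574, -0.1484, 0.2411]
tool_rot: [-3.128, -0.274, 0.003]
wrist_force: [8.5, -2.7, -29.9]
gripper_width: 0.0385
```

Run:
```python
from h import *
p,d=lean(); cv2.imwrite('pics/w18.png',p[150:350,200:440,::-1])
```

```text
clk 16.8333 F [  1.  -74.2] z 0.2411 f [  8.5  -2.7 -29.9] w 0.0385
top n 2702 mean [  2.1 -75.2  97.4] slope dz/dx -0.008 dz/dy 0.017  lean towards +y = -0.017
```

View pics/w18.png

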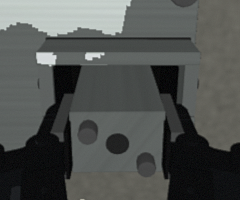

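Emit:
{"method": "servo_tool", "body": {
  "steps": [
    {"claw": 1,"dx": 0,"dy": -2,"dz": -1.5,"turn": 0},
    {"claw": 1,"dx": 0,"dy": -2,"dz": -1.5,"turn": 0},
    {"claw": 1,"dx": 0,"dy": 4,"dz": -1,"turn": 0},
    {"claw": 1,"dx": 0,"dy": 4,"dz": -1,"turn": 0},
    {"claw": 1,"dx": 0,"dy": -4,"dz": -1,"turn": 0},
    {"claw": 1,"dx": 0,"dy": -3,"dz": -1,"turn": 0},
    {"claw": 1,"dx": 0,"dy": 3,"dz": -1,"turn": 0},
    {"claw": 1,"dx": 0,"dy": 0,"dz": 0,"turn": 0}
  ]
}}

```text
clock: 17.55
ee_pos: [0.557, -0.1489, 0.2488]
tool_rot: [-3.128, -0.273, 0.005]
wrist_force: [7.1, -1.5, -30.7]
gripper_width: 0.0384
```

Run:
```python
from h import *
p,d=lean()
```

```text
clk 17.55 F [  0.6 -74.7] z 0.2488 f [  7.1  -1.5 -30.7] w 0.0384
top n 2635 mean [  1.9 -75.6 105. ] slope dz/dx -0.009 dz/dy 0.015  lean towards +y = -0.015
```

Emit:
{"method": "servo_tool", "body": {
  "steps": [
    {"claw": 1,"dx": 0,"dy": -2,"dz": -1.5,"turn": 0},
    {"claw": 1,"dx": 0,"dy": -1,"dz": -1.5,"turn": 0},
    {"claw": 1,"dx": 0,"dy": 3,"dz": -1.5,"turn": 0},
    {"claw": 1,"dx": 0,"dy": 3,"dz": -1.5,"turn": 0},
    {"claw": 1,"dx": 0,"dy": -3,"dz": -1.5,"turn": 0},
    {"claw": 1,"dx": 0,"dy": 0,"dz": -1.5,"turn": 0},
    {"claw": 1,"dx": 0,"dy": 0,"dz": -1.5,"turn": 0},
    {"claw": 1,"dx": 0,"dy": 0,"dz": 0,"turn": 0}
  ]
}}

```text
clock: 18.27
ee_pos: [0.5574, -0.1485, 0.2626]
tool_rot: [3.129, 0.275, 0.001]
wrist_force: [-0.4, 0.6, -2.4]
gripper_width: 0.0385
```

Run:
```python
from h import *
p,d=lean()
```

```text
clk 18.2667 F [  1.  -74.4] z 0.2626 f [-0.4  0.6 -2.4] w 0.0385
top n 2620 mean [  2.1 -75.4 118.9] slope dz/dx -0.010 dz/dy 0.010  lean towards +y = -0.010
```

Free (−2.4 N). Raise about 19 mm more, gently.

Emit:
{"method": "servo_tool", "body": {
  "steps": [
    {"claw": 1,"dx": 0,"dy": 0,"dz": -3,"turn": 0},
    {"claw": 1,"dx": 0,"dy": 0,"dz": -4,"turn": 0},
    {"claw": 1,"dx": 0,"dy": 0,"dz": -5,"turn": 0},
    {"claw": 1,"dx": 0,"dy": 0,"dz": -4,"turn": 0},
    {"claw": 1,"dx": 0,"dy": 0,"dz": -3,"turn": 0},
    {"claw": 1,"dx": 0,"dy": 0,"dz": 0,"turn": 0},
    {"claw": 1,"dx": 0,"dy": 0,"dz": 0,"turn": 0},
    {"claw": 1,"dx": 0,"dy": 0,"dz": 0,"turn": 0}
  ]
}}

```text
clock: 18.98
ee_pos: [0.5573, -0.1489, 0.2811]
tool_rot: [3.13, 0.274, -0.0]
wrist_force: [-0.2, 0.1, -1.7]
gripper_width: 0.0384
```

Run:
```python
from h import *
p,d=lean(); p=p.copy()
P=cams.camera_params('scene'); p,d=cams.capture('scene'); C=cloud(P,d);z=C[...,2];F=toF(C)
cv2.imwrite('pics/s20.png',cv2.resize(p[80:300,180:400,::-1],None,fx=2.7,fy=2.7,interpolation=cv2.INTER_CUBIC))
m=((d>0)&(z>.0065)&(z<.04)&(abs(F[...,0])<60)&(F[...,1]>117)&(F[...,1]<165)).astype(np.uint8)
k,l,st,_=cv2.connectedComponentsWithStats(m)
for i in range(1,k):
    if st[i,4]>15: print('chip',F[l==i].mean(0).round(1),z[l==i].max().round(3))
P=cams.camera_params('top'); p,d=cams.capture('top'); C=cloud(P,d);z=C[...,2]
m=(d>0)&(z>.045)&(z<.08); m[:215]=0;m[275:]=0;m[:,:175]=0;m[:,220:]=0; q=C[m]; print('scraper',len(q),q.mean(0),cv2.minAreaRect((q[:,:2]*1000).astype(np.float32)))
s=sensors.sense();print(np.abs(s['qd']).max(),s['wrist_force'])
```

```text
clk 18.9833 F [  0.8 -74.7] z 0.2811 f [-0.2  0.1 -1.7] w 0.0384
top n 2680 mean [  2.1 -75.7 137.4] slope dz/dx -0.009 dz/dy 0.011  lean towards +y = -0.011
chip [-25.8 133.9] 0.024
chip [  1.  139.2] 0.016
chip [ 27.7 141.9] 0.018
scraper 308 [0.47574108 0.30251219 0.0599645 ] ((476.4396667480469, 304.32550048828125), (60.75620651245117, 26.92078399658203), 9.506902694702148)
0.001015705672877568 [-0.02523566 -0.19145343 -1.50571295]
```

View pics/s20.png

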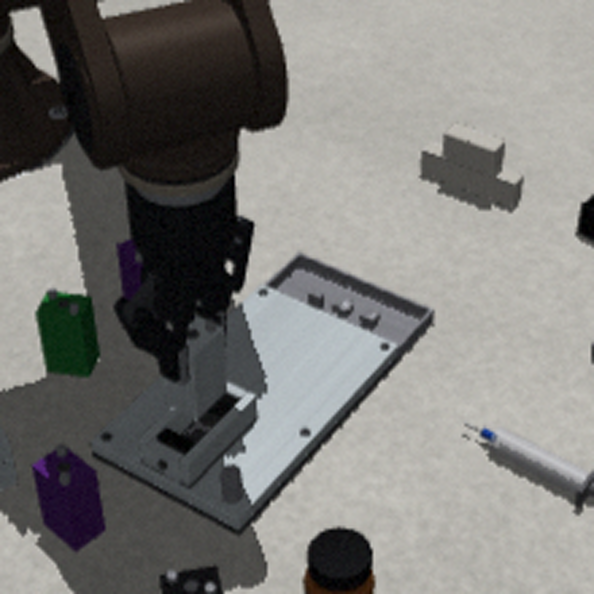

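```bash
python3 -c "
from station import job; print(job.finish_job())"
```

```text
the job is handed in; nothing more can be done
None
```

The job is handed in at about 19 s of the allowed 67 s. My own checks put every condition within its limits, but no verdict was reported.

**Chips:** I gripped the scraper, touched it down on the plate behind the chips and wiped them into the catch tray. The last depth check has all three in the tray, at fixture x −26, 1 and 28 mm and y 134–142 mm. The one at x −26 appears to stand on edge: its top is at about 22–24 mm, so I estimate its centre at about 12–13 mm against the 16 mm limit. I inferred that height and did not measure it directly.

**Scraper:** It is standing released on the bench at about (0.476, 0.304), well clear of the fixture.

**Rocking:** The first try, with the block gripped tightly at 20 N, leaned it only about 0.03 rad. I then opened the claw to about 46 mm so the fingers loosely held the block. It leaned 0.12 rad towards the tray and then 0.16 rad away, with its foot still in the nest. After that I gripped it across its y faces at 90 N and lifted it with small rocking shifts. The pull read about 30 N and fell to about 2 N when the block came free.

**Final state:** These are the readings just before I handed in:

| Check | Reading |
|---|---|
| Foot height above the nest mouth | about 19 mm |
| Lean | about 0.01 rad |
| Sideways offset from the nest centre | about 2 mm |
| Joint speed | about 0.001 rad/s |
| Wrist force | about the block's weight |

The bystanders that I could see in the last pictures looked unmoved; I did not measure them.

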